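# Load the gravity-feed jar dispenser and release the first one

### The arm

A 6-joint arm with a two-finger parallel gripper is mounted at the origin on a cart in front of the work surface, level with it; the furniture and walls round the work are solid. World frame = base frame: x ahead of the robot, y to its left, z up, the work surface at z = 0. Lengths are in m, angles in rad, forces in N, time in s.
With the tool pointing down it reaches from about 0.35 to 0.775 m from the base axis. Payload 7.3 kg.
Tool frame: the origin (TCP) lies at the very end of the fingers, on their centre line; the grasp point (between the pads) lies 19 mm behind it; x points along the fingers, y is the direction in which the jaws open and shut, and the axes are right-handed (so a half turn about x gives the same grasp; the last joint's range is limited). The gripper opens to 92 mm and grips with 3 to 60 N. Pads are 19 mm wide; open, the fingers measure 130 mm over their backs; the gripper's body (75 mm by 190 mm) begins 47 mm behind the grasp point.
Start: joints at [-1.314, 0.342, 1.524, -0, 1.275, -0.146], TCP at [0.206, -0.483, 0.227] pointing down, gripper open.
Joint ranges: [-2.53, 2.53], [-0.77, 2.02], [0.04, 2.7], [-1, 4.14], [0.28, 2.66], [-3.11, 3.11]. Speed limits (rad/s): [2.57, 2.57, 3.14, 3.14, 3.14, 3.14].

### API

Orientations are given as [roll, pitch, yaw] about the fixed x, y, z axes, in that order (R = Rz(yaw) Ry(pitch) Rx(roll)).
In Python, from cell import robot gives the robot as it stands.
- The arm moves only by the tool play_rows, never from a script. Its argument "moves" is a list that holds one entry, the list of rows, each a list of 5 numbers: the shift along the tool's x, y, z in m, then the turn about the tool's x in degrees, then the opening, from -1 (shut) to 1 (fully open), so that 0 is half open. A call has exactly 10 rows; each row shifts and turns the pose as measured when the row begins, along the tool's axes as they then stand; what a row does not reach is not made up. A row lasts 1/10 s, in which the tool goes at most 50 mm and 8.59 degrees, less where a joint would pass 70% of its speed; a pose out of reach is approached as far as the arm can. A call with a gripper value outside its range is refused whole. The fingers move at their own pace and stop on an object; "grip_force" is the grip in N (left out, the last holds). Time passes only in rows, so rows that do not move let the fingers close, or fill a call up. It gives the time, the measured TCP pose, the force and the opening at its end, in the units of the state.
- robot.observe(): the state, without advancing time (a new reading comes with each control period).
- robot.read_camera(name): name is "scene" or "top" or "wrist"; returns the picture (420x560x3 uint8, red, green, blue); there is no depth.
- robot.get_calibration(name): a dict with "mtx" (3x3 intrinsics, pixels), "view" (4x4, takes a point from world to camera coordinates). Camera axes: x right, y up, looking along -z (the intrinsics and any distortion apply to the point x, -y, -z); pixel columns grow to the right and rows downward; lengths in m; the calibration is good to about 2 mm. A picture is of the moment at which its call begins: read the wrist's pose just before it. get_calibration takes no time and is no camera call; for the wrist camera it gives the pose at the moment of the call.
- robot.hand_in(): hands the job in, once; it reports no verdict.
Trained networks look in the newest picture that a camera, given by its name, has taken for a name from the list of things; names that differ only in an ending like _2 or _b are one class to them, and where a whole thing is asked for, a point or a joint stands for the part that bears it (a point fixed in the world has none). Each returns a list of dicts, best first, with "score" (0 to 1); they miss things now and then, are a little off and sometimes report something else, mostly with a low value. They report only what shows in the picture. A call takes as long as a camera call.
- robot.spot_in(camera, label): "point" ([column, row] in pixels, amid what is visible of it).
The state is a dict: "time": time; "qpos": joint angles; "qvel": joint speeds; "joint_efforts": joint torques, N m; "tool_pos": TCP position; "tool_rot": TCP orientation; "contact_force": force on the tool from outside, world axes, zero at the start; "torque": the same for the moment, N m; "opening": finger opening in m.
Only numpy, scipy, OpenCV 4.12 (cv2) and the standard library are available. Lean on these libraries where they do the work, as an engineer would, in place of code of your own. Each camera call takes 0.05 s, during which the arm holds its last target.

### The job

In the gravity-feed jar dispenser lay the tall flat-capped spice jar on its side across the chute so that it rolls down to the gate, then lay the shorter round-topped salt shaker in behind it. Then slide the lock tab out from under the release key and press the key once, fully down, and let it come up again, so that the spice jar alone rolls out to the outlet and the salt shaker moves up to the gate. Leave the honey jar, tin and mug where they stand.

Things in the scene. Friction and masses are not known exactly. Their poses are not given: they have to be found in the camera images.
- dispenser: White fixed gravity-feed chute, 248 mm long (x) by 126 wide (y), housing 127 x 56 mm, 50 high at its +y side near the low end. Origin: chute's centre on the worktop; +x up the chute, z up. Floor falls 12 degrees to -x: its top is z = 0.008 + 0.2126*(x + 0.110) m. Side walls 20 mm above the floor, inner faces y = +-58 mm. Items lie across it (axis along y) and roll down to the gate
- bay (a point): Loading bay: point on top of the chute's floor at its x = 62 mm, y = 0, where an item can be laid with room for the fingers up and down the chute; the room's wall is near on the -y side, the +y side is open above; axes as the dispenser's. Lip 8 mm high at the high end, x = 129 mm
- gate (a point): Where the metal gate crosses the chute (x = -45 mm), on the floor; the gate stands 14 mm above it. Items queue here, centres near x = -23 and +21 mm. The key sinks the gate and lifts a blade between the two (x = -1 mm) that holds the second back; let go, both spring back and the second rolls to the gate
- outlet (a point): Middle of the outlet floor, chute x = -80 mm; the outlet reaches from the gate to the end wall (inner face x = -110 mm, top 30 mm above the worktop)
- shaker_mid (a point): Salt shaker, grey and clear, round, domed top; 90 mm tall, 44 mm across at the base, tapering to a 34 mm top, so it rolls in a slight curve; about 0.1 kg, starts standing upright. Point on its axis, half-way up (45 mm above its base); z along its axis to the top
- jar_mid (a point): Spice jar, round, flat cap; 105 mm tall, 40 mm across; about 0.11 kg, starts standing upright. Point on its axis, half-way up (52.5 mm above its base); z along its axis to the cap
- release_key (a joint): Release key, a spring push key that moves straight down: 0 = up, 0.016 m = fully down; the force grows from about 3 N to 8 N at the bottom stop. While the lock tab is under it it stops after 2 mm
- key_top (a point): Centre of the flat top of the release key (36 x 40 mm), 78 mm above the worktop when up
- lock_tab (a joint): Lock tab that slides on the housing towards the dispenser's -x: 0 = fully locked, 0.022 m = fully aside; the key is free from 0.012 m on. Starts somewhere from 0 to 3 mm. Stays where it is left, slides with about 2.5 N
- tab_grip (a point): Middle of the upright fin by which the lock tab is pinched: fin 12 mm along the dispenser's x, 18 mm along its y; it rises from 66 mm to 98 mm above the worktop, this point at 82 mm. The housing's top below is 50 mm high, the tab's plate (26 mm wide) 66 mm
- honey_jar: Honey jar, 71 mm across, 110 mm tall, bystander; origin under its centre
- tin_small: Tin, 75 mm across, 58 mm tall, bystander; origin under its centre
- mug_spare: Mug, 92 x 127 x 95 mm with handle, bystander; origin under its middle

How it is judged:
On the way, in this order (a step that is already met when the one before it is completed fails the run):
1. the spice jar lies across the chute against the gate, the salt shaker not yet in the chute (x of jar_mid in the frame of dispenser between -0.042 and -0.005 m and y of jar_mid in the frame of dispenser between -0.03 and 0.03 m and z of jar_mid in the frame of dispenser between 0.01 and 0.07 m and angle between jar_mid's own z axis and vertical between 1.3 and 1.84 rad and distance between shaker_mid and dispenser above 0.13 m), for 0.2 s.
2. the salt shaker lies across the chute behind the spice jar (x of jar_mid in the frame of dispenser between -0.042 and -0.005 m and y of jar_mid in the frame of dispenser between -0.03 and 0.03 m and z of jar_mid in the frame of dispenser between 0.01 and 0.07 m and angle between jar_mid's own z axis and vertical between 1.3 and 1.84 rad and x of shaker_mid in the frame of dispenser between 0.005 and 0.05 m and y of shaker_mid in the frame of dispenser between -0.03 and 0.03 m and z of shaker_mid in the frame of dispenser between 0.01 and 0.07 m and angle between shaker_mid's own z axis and vertical between 1.3 and 1.84 rad), for 0.2 s.
3. the release key is pressed down (value of joint release_key above 0.0125 m), for 0.05 s.
At the end, for the whole second after the job is handed in: Seen from the dispenser's origin, the spice jar's middle is 52 to 112 mm towards -x (outlet) and the salt shaker's 5 to 42 mm (at the gate), both lying across the chute within 0.24 rad of level and 30 mm of its centre line; key up (under 3 mm), lock tab aside (over 10 mm) (x of jar_mid in the frame of dispenser between -0.112 and -0.052 m and y of jar_mid in the frame of dispenser between -0.03 and 0.03 m and z of jar_mid in the frame of dispenser between 0.01 and 0.07 m and angle between jar_mid's own z axis and vertical between 1.3 and 1.84 rad and x of shaker_mid in the frame of dispenser between -0.042 and -0.005 m and y of shaker_mid in the frame of dispenser between -0.03 and 0.03 m and z of shaker_mid in the frame of dispenser between 0.01 and 0.07 m and angle between shaker_mid's own z axis and vertical between 1.3 and 1.84 rad and value of joint release_key below 0.003 m and value of joint lock_tab above 0.01 m); the robot touches nothing.
It fails at once if the honey jar is moved more than 30 mm (distance of honey_jar from where it was at the start of the episode above 0.03 m).
It fails at once if the tin is moved more than 30 mm (distance of tin_small from where it was at the start of the episode above 0.03 m).
It fails at once if the mug is moved more than 30 mm (distance of mug_spare from where it was at the start of the episode above 0.03 m).
It also fails if it takes over 72 s, if anything falls off the work surface, if the arm or the gripper's body presses on something with over 40 N, if the wrist force passes 120 N, or if a joint passes its speed limit or range.

## Working session

There is one attempt and no reset: what is moved stays moved. The work goes in short steps, Python scripts to look and compute and a tool call to move; the robot and the scene stay as the last step left them, time stands still between calls to the robot, and variables do not carry over. Pictures are saved under pics/ and viewed, and the job is handed in when it is done.

Besides the shell and the picture viewer there is one more tool, called by a JSON object that holds its "api" and its "payload", one argument or row to a line. play_rows: Moves the arm, as the interface text tells. Its arguments: {"type":"object","properties":{"moves":{"type":"array"},"grip_force":{"type":"number"}},"required":["moves"]}

```bash
ls; mkdir -p pics
python3 - <<'E'
from cell import robot
import cv2
print(robot.observe())
for c in ["scene","top","wrist"]:
    im=robot.read_camera(c); cv2.imwrite(f"pics/{c}0.png",im[:,:,::-1])
    k=robot.get_calibration(c); print(c,k)
E
```

```text
pics
{'time': 0.0, 'qpos': array([-1.31402327e+00,  3.42718771e-01,  1.52504003e+00, -2.64483810e-05,
        1.27541026e+00, -1.46016740e-01]), 'qvel': array([ 0.0012931 , -0.00043825, -0.00185613, -0.00131544,  0.00035786,
       -0.00040667]), 'joint_efforts': array([-2.91107077e-03, -4.31250215e+01, -2.44223589e+01,  7.14996387e-02,
        5.59731235e-02, -1.53703463e-04]), 'tool_pos': array([ 0.20568914, -0.48256898,  0.22603899]), 'tool_rot': array([-1.70077117,  1.56921972,  1.84361899]), 'contact_force': array([-0.12267156, -0.15399636, -0.2554731 ]), 'torque': array([ 0.01090121, -0.00649203,  0.03551634]), 'opening': 0.09158721474201854}
scene {'mtx': array([[542.97976031,   0.        , 279.15192096],
       [  0.        , 542.97976031, 212.57944963],
       [  0.        ,   0.        ,   1.        ]]), 'view': array([[-0.99265454,  0.11962507, -0.01807786,  0.56334005],
       [-0.09392255, -0.66778534,  0.73840456,  0.03005436],
       [ 0.07625957,  0.73467855,  0.67411564, -1.46543521],
       [ 0.        ,  0.        ,  0.        ,  1.        ]])}
top {'mtx': array([[
[... 219 characters left out ...]
    [ 0.99869332, -0.00369787,  0.05097038, -0.60100453],
       [-0.05089957,  0.01721971,  0.99855531, -0.95054869],
       [ 0.        ,  0.        ,  0.        ,  1.        ]])}
wrist {'mtx': array([[372.0798918 ,   0.        , 273.1055541 ],
       [  0.        , 372.0798918 , 212.15748136],
       [  0.        ,   0.        ,   1.        ]]), 'view': array([[ 3.91439065e-01, -9.20203530e-01, -9.60235241e-04,
        -5.24571248e-01],
       [ 8.91610635e-01,  3.79533824e-01, -2.46950504e-01,
         2.99565718e-02],
       [ 2.27609167e-01,  9.58099185e-02,  9.69027619e-01,
        -3.89916476e-01],
       [ 0.00000000e+00,  0.00000000e+00,  0.00000000e+00,
         1.00000000e+00]])}
```

View pics/scene0.png

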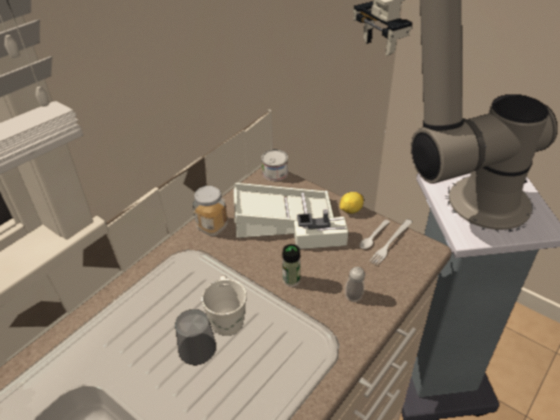

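View pics/top0.png

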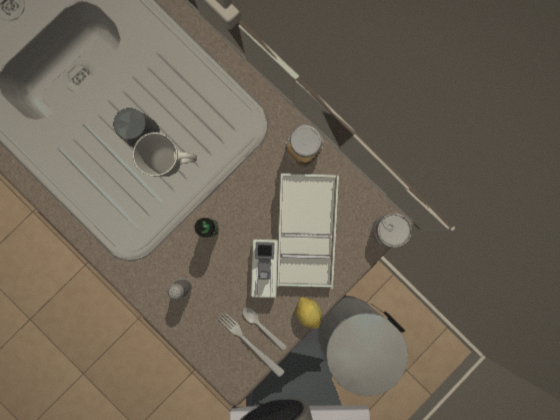

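View pics/wrist0.png

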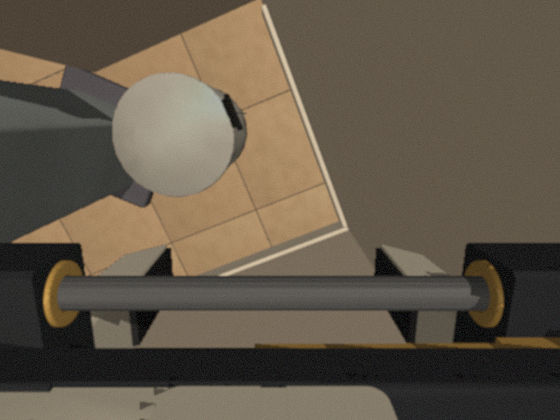

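The top view shows the chute along world x at (308,230) with its housing at (264,268). The green black-capped spice jar is at (205,228), the shaker at (178,290), the honey jar at (305,145), the tin at (393,230) and the mug at (155,153). Next I measure these.

```bash
cat > h.py <<'E'
import numpy as np
from cell import robot
import cv2
def cal(c):
    k=robot.get_calibration(c); return k["mtx"],k["view"]
def proj(c,p):
    K,V=cal(c); p=np.atleast_2d(p); q=(V[:3,:3]@p.T).T+V[:3,3]
    q=q*[1,-1,-1]; u=(K@q.T).T; return u[:,:2]/u[:,2:]
def ray(c,uv):
    K,V=cal(c); d=np.linalg.inv(K)@[uv[0],uv[1],1]; d=d*[1,-1,-1]
    R=V[:3,:3]; return -R.T@V[:3,3], R.T@d
def atz(c,uv,z):
    o,d=ray(c,uv); return o+d*(z-o[2])/d[2]
def tri(uvs):
    A=np.zeros((3,3));b=np.zeros(3)
    for c,uv in uvs.items():
        o,d=ray(c,uv); d/=np.linalg.norm(d); M=np.eye(3)-np.outer(d,d); A+=M; b+=M@o
    return np.linalg.solve(A,b)
def save(c,name,crop=None,s=1):
    im=robot.read_camera(c)[:,:,::-1]
    if crop: x0,y0,x1,y1=crop; im=im[y0:y1,x0:x1]
    im=cv2.resize(im,None,fx=s,fy=s,interpolation=cv2.INTER_CUBIC); cv2.imwrite(f"pics/{name}.png",im)
E
python3 - <<'E'
from h import *
np.set_printoptions(precision=4,suppress=True)
hh={"dispenser":0.03,"key_top":0.078,"tab_grip":0.082,"shaker_mid":0.045,"jar_mid":0.0525,"honey_jar":0.055,"tin_small":0.03,"mug_spare":0.05}
robot.read_camera("scene");robot.read_camera("top")
for n,z in hh.items():
    o={}
    for c in ["top","scene"]:
        r=robot.spot_in(c,n)
        if r: o[c]=r[0]["point"]; print(n,c,[(np.round(q["point"],1).tolist(),round(q["score"],2)) for q in r[:3]], atz(c,r[0]["point"],z))
    if len(o)==2: print("   tri",tri(o))
print(robot.observe()["time"])
im=cv2.imread("pics/top0.png"); cv2.imwrite("pics/topz.png",cv2.resize(im[165:310,160:350],None,fx=4,fy=4,interpolation=cv2.INTER_CUBIC))
im=cv2.imread("pics/scene0.png"); cv2.imwrite("pics/scenez.png",cv2.resize(im[150:310,200:400],None,fx=3.7,fy=3.7,interpolation=cv2.INTER_CUBIC))
E
```

```text
dispenser top [([302.4, 242.9], 0.71), ([160.0, 157.7], 0.59)] [ 0.531  -0.0085  0.03  ]
dispenser scene [([291.4, 215.0], 0.62)] [0.5367 0.012  0.03  ]
   tri [ 0.5321 -0.01    0.0093]
key_top top [([267.3, 253.6], 0.7), ([156.5, 157.5], 0.15)] [0.5097 0.0697 0.078 ]
key_top scene [([304.3, 215.2], 0.83)] [0.5126 0.0687 0.078 ]
   tri [0.5112 0.0695 0.0786]
tab_grip top [([264.9, 268.2], 0.5)] [0.4791 0.0748 0.082 ]
tab_grip scene [([321.4, 224.7], 0.74)] [0.4782 0.1116 0.082 ]
   tri [0.4735 0.0759 0.0474]
shaker_mid top [([177.6, 290.0], 0.88), ([261.7, 269.1], 0.48)] [0.4298 0.2667 0.045 ]
shaker_mid scene [([356.4, 285.5], 0.63), ([290.1, 264.8], 0.43)] [0.428  0.2759 0.045 ]
   tri [0.4272 0.2689 0.0364]
jar_mid top [([205.9, 224.9], 0.73)] [0.5718 0.2044 0.0525]
jar_mid scene [([290.9, 266.0], 0.74)] [0.5644 0.2058 0.0525]
   tri [0.5681 0.2049 0.0521]
honey_jar top [([303.1, 145.8], 0.77), ([265.8, 253.2], 0.37), ([390.3, 229.5], 0.18)] [ 0.746  -0.0099  0.055 ]
honey_jar scene [([209.9, 212.7], 0.92), ([358.3, 283.7], 0.75)] [0.7428 0.0018 0.055 ]
   tri [ 0.7458 -0.0103  0.0449]
tin_small top [([392.5, 229.4], 0.56), ([268.2, 256.5], 0.44)] [ 0.5604 -0.2125  0.03  ]
tin_small scene [([278.0, 163.4], 0.69)] [ 0.545  -0.2098  0.03  ]
   tri [ 0.5527 -0.2113  0.03  ]
mug_spare top [([158.2, 156.2], 0.59)] [0.7242 0.3106 0.05  ]
mug_spare scene [([222.0, 303.2], 0.61)] [0.7249 0.2892 0.05  ]
   tri [0.7222 0.3051 0.0694]
1.05
```

View pics/topz.png

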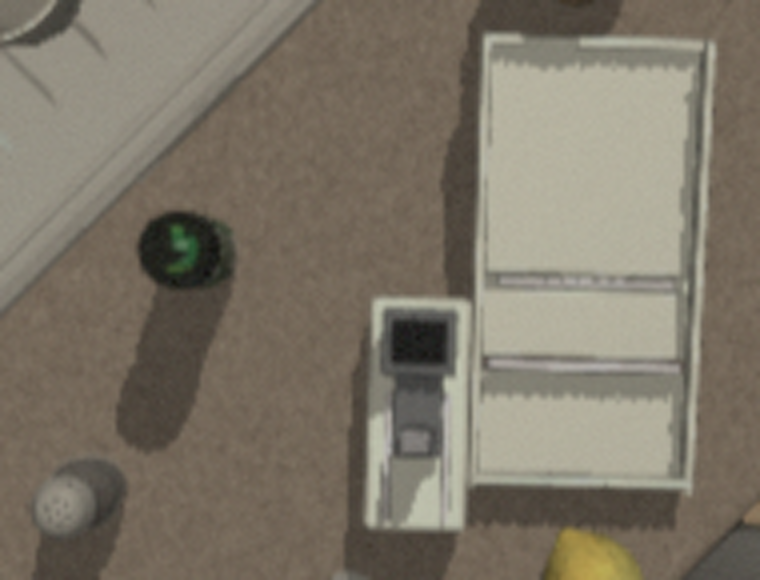

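View pics/scenez.png

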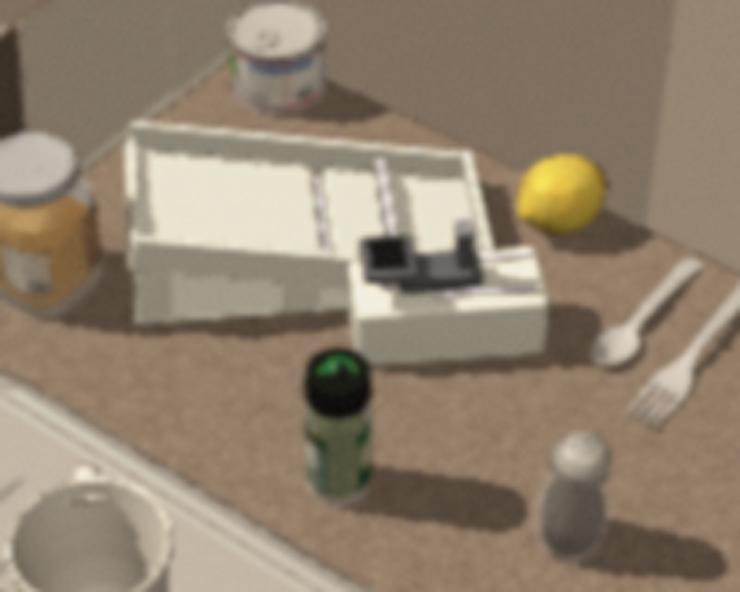

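Run:
```python
from h import *
np.set_printoptions(precision=4,suppress=True)
z=lambda p:np.array([160+p[0]/4,165+p[1]/4])
zs=lambda p:np.array([200+p[0]/3.7,150+p[1]/3.7])
fl=lambda x:0.008+0.2126*(x+0.11)
for n,c,p,h in [("hi+y","top",z((484,36)),.0785),("hi-y","top",z((714,44)),.0785),("lo+y","top",z((473,484)),.03),("lo-y","top",z((689,491)),.03),
 ("gate+y","top",z((488,363)),.036),("gate-y","top",z((680,369)),.036),("blade+y","top",z((490,279)),.031),("blade-y","top",z((680,286)),.031),
 ("key","top",z((419,342)),.078),("fintop","top",z((414,441)),.098),("fintopS","scene",zs((465,226)),.098),("keyS","scene",zs((387,250)),.078),
 ("lo+yS","scene",zs((490,250)),.03),("hi+yS","scene",zs((136,242)),.0785),("hi-yS","scene",zs((137,122)),.0785),("lo-yS","scene",zs((473,152)),.03),
 ("housing hi+y","top",z((373,299)),.05),("housing hi-y","top",z((470,300)),.05),("housing lo+y","top",z((365,527)),.05),("housing lo-y","top",z((463,530)),.05)]:
    print(n,c,p,atz(c,p,h))
print("jar cap", tri({"top":z((180,249)),"scene":zs((338,372))}), atz("top",z((180,249)),.105))
print("shaker top", tri({"top":z((66,503)),"scene":zs((581,450))}), atz("top",z((66,503)),.085))
```

```text
hi+y top [281. 174.] [0.68   0.0397 0.0785]
hi-y top [338.5 176. ] [ 0.6754 -0.0841  0.0785]
lo+y top [278.25 286.  ] [0.4352 0.0462 0.03  ]
lo-y top [332.25 287.75] [ 0.4305 -0.0746  0.03  ]
gate+y top [282.   255.75] [0.5027 0.0376 0.036 ]
gate-y top [330.   257.25] [ 0.4988 -0.0695  0.036 ]
blade+y top [282.5  234.75] [0.5495 0.0362 0.031 ]
blade-y top [330.  236.5] [ 0.545  -0.0707  0.031 ]
key top [264.75 250.5 ] [0.5163 0.0751 0.078 ]
fintop top [263.5  275.25] [0.4659 0.0774 0.098 ]
fintopS scene [325.6757 211.0811] [0.4632 0.0828 0.098 ]
keyS scene [304.5946 217.5676] [0.5132 0.0772 0.078 ]
lo+yS scene [332.4324 217.5676] [0.4344 0.0361 0.03  ]
hi+yS scene [236.7568 215.4054] [0.6761 0.0471 0.0785]
hi-yS scene [237.027 182.973] [ 0.6676 -0.0779  0.0785]
lo-yS scene [327.8378 191.0811] [ 0.4265 -0.0686  0.03  ]
housing hi+y top [253.25 239.75] [0.5388 0.1009 0.05  ]
housing hi-y top [277.5 240. ] [0.538  0.0476 0.05  ]
housing lo+y top [251.25 296.75] [0.4147 0.1054 0.05  ]
housing lo-y top [275.75 297.5 ] [0.4127 0.052  0.05  ]
jar cap [0.5642 0.1993 0.0967] [0.5659 0.1977 0.105 ]
shaker top [0.4292 0.2625 0.0758] [0.4335 0.2599 0.085 ]
```

```bash
cat >> h.py <<'E'
from scipy.spatial.transform import Rotation as Rot
np.set_printoptions(precision=4,suppress=True)
DO=np.array([0.5475,-0.0177,0]); DY=-0.035
RD=Rot.from_euler('z',DY).as_matrix()
def d2w(p): return DO+RD@np.asarray(p,float)
def w2d(p): return RD.T@(np.asarray(p)-DO)
def pose(o=None):
    o=o or robot.observe(); return np.array(o["tool_pos"]),Rot.from_euler('xyz',o["tool_rot"])
def jawang(R): # heading of tool y, deg
    y=R.as_matrix()[:,1]; return np.degrees(np.arctan2(y[1],y[0]))
def plan(segs,p=None,R=None,op=1,lim=0.05):
    """segs: list of (target xyz, jaw heading deg or None, nrows)"""
    if p is None: p,R=pose()
    for t,a,n in segs:
        t=np.array(t,float); p0=p.copy()
        d=0 if a is None else ((a-jawang(R)+90)%180-90)
        # turn about tool x (down): heading decreases with + turn
        for i in range(n):
            w=p0+(t-p0)*(i+1)/n
            s=R.as_matrix().T@(w-p); s=np.round(s,3)
            turn=round(-d/n,1)
            if np.linalg.norm(s)>lim or abs(turn)>8.59: print("TOO FAST",np.linalg.norm(s),turn)
            print([*(s+0).tolist(),turn,op])
            p=p+R.as_matrix()@s
            R=R*Rot.from_euler('x',turn,degrees=True)
    print("end",p,jawang(R)); return p,R
def st():
    o=robot.observe(); p,R=pose(o); print("t",round(o["time"],2),"p",p,"jaw",round(jawang(R),1),"op",round(o["opening"],4),"F",o["contact_force"],"q",o["qpos"]); print(R.as_matrix())
E
python3 - <<'E'
from h import *
st()
p=plan([([0.48,0.0,0.25],90,12),([0.566,0.201,0.20],None,5),([0.566,0.201,.15],None,3)])
# rim location
for q in [(235,165),(240,165),(160,240),(160,244)]: print(atz("top",q,0))
E
```

```text
t 1.05 p [ 0.2058 -0.483   0.2267] jaw -66.9 op 0.0921 F [ 0.8234  0.2714 -0.1553] q [-1.314   0.342   1.5241  0.      1.2754 -0.146 ]
[[ 0.0001  0.392  -0.92  ]
 [-0.0001 -0.92   -0.392 ]
 [-1.      0.0001 -0.    ]]
[-0.002, -0.028, -0.037, np.float64(1.9), 1]
[-0.002, -0.029, -0.036, np.float64(1.9), 1]
[-0.002, -0.031, -0.034, np.float64(1.9), 1]
[-0.002, -0.031, -0.034, np.float64(1.9), 1]
[-0.002, -0.033, -0.033, np.float64(1.9), 1]
[-0.002, -0.034, -0.032, np.float64(1.9), 1]
[-0.002, -0.035, -0.03, np.float64(1.9), 1]
[-0.002, -0.035, -0.03, np.float64(1.9), 1]
[-0.001, -0.037, -0.028, np.float64(1.9), 1]
[-0.002, -0.038, -0.027, np.float64(1.9), 1]
[-0.002, -0.038, -0.025, np.float64(1.9), 1]
[-0.002, -0.04, -0.025, np.float64(1.9), 1]
[0.01, -0.04, -0.017, 0.0, 1]
[0.01, -0.04, -0.018, 0.0, 1]
[0.01, -0.04, -0.017, 0.0, 1]
[0.01, -0.04, -0.017, 0.0, 1]
[0.01, -0.04, -0.018, 0.0, 1]
[0.017, 0.0, 0.0, 0.0, 1]
[0.016, 0.0, 0.0, 0.0, 1]
[0.017, 0.0, 0.0, 0.0, 1]
end [0.5664 0.2008 0.1497] -89.7214933342834
[0.7125 0.1457 0.    ]
[0.7125 0.1341 0.    ]
[0.5386 0.3183 0.    ]
[0.5294 0.3182 0.    ]
```

{"api": "play_rows", "payload": {
  "moves": [
    [[-0.002,-0.028,-0.037,1.9,1],[-0.002,-0.029,-0.036,1.9,1],[-0.002,-0.031,-0.034,1.9,1],[-0.002,-0.031,-0.034,1.9,1],[-0.002,-0.033,-0.033,1.9,1],[-0.002,-0.034,-0.032,1.9,1],[-0.002,-0.035,-0.03,1.9,1],[-0.002,-0.035,-0.03,1.9,1],[-0.001,-0.037,-0.028,1.9,1],[-0.002,-0.038,-0.027,1.9,1]]
  ],
  "grip_force": 5
}}

```text
time: 2.05
tool_pos: [0.4433, -0.0727, 0.2462]
tool_rot: [2.296, 1.565, -0.799]
contact_force: [0.6, -1.0, -0.5]
opening: 0.0916
```

Run:
```python
from h import *
st()
plan([([0.566,0.201,0.20],90,8),([0.566,0.201,.16],None,2)])
```

```text
t 2.05 p [ 0.4433 -0.0727  0.2462] jaw -87.3 op 0.0916 F [ 0.6227 -1.0499 -0.4939] q [-0.3316  0.1833  1.6867 -0.0026  1.2666  1.1936]
[[ 0.0039  0.0463 -0.9989]
 [-0.004  -0.9989 -0.0463]
 [-1.      0.0041 -0.0037]]
[0.006, -0.033, -0.017, np.float64(0.3), 1]
[0.005, -0.034, -0.017, np.float64(0.3), 1]
[0.006, -0.034, -0.016, np.float64(0.3), 1]
[0.006, -0.033, -0.016, np.float64(0.3), 1]
[0.005, -0.034, -0.017, np.float64(0.3), 1]
[0.006, -0.034, -0.016, np.float64(0.3), 1]
[0.006, -0.034, -0.015, np.float64(0.3), 1]
[0.006, -0.034, -0.016, np.float64(0.3), 1]
[0.02, 0.0, 0.0, 0.0, 1]
[0.02, 0.0, 0.0, 0.0, 1]
end [0.5661 0.2005 0.1596] -89.74704645149826
```

{"api": "play_rows", "payload": {
  "moves": [
    [[0.006,-0.034,-0.017,0.3,1],[0.005,-0.034,-0.017,0.3,1],[0.006,-0.034,-0.016,0.3,1],[0.006,-0.034,-0.016,0.3,1],[0.005,-0.034,-0.017,0.3,1],[0.006,-0.034,-0.016,0.3,1],[0.006,-0.034,-0.015,0.3,1],[0.006,-0.034,-0.016,0.3,1],[0,0,0,0,1],[0,0,0,0,1]]
  ]
}}

```text
time: 3.05
tool_pos: [0.5715, 0.2211, 0.1978]
tool_rot: [2.59, 1.562, -0.541]
contact_force: [0.6, 0.2, -0.0]
opening: 0.0914
```

Run:
```python
from h import *
st()
save("wrist","w1"); print(proj("wrist",[[0.566,0.201,0.105],[0.566,.201,0]]), robot.spot_in("wrist","jar_mid")[:2])
st()
```

```text
t 3.05 p [0.5715 0.2211 0.1978] jaw -89.4 op 0.0914 F [ 0.5698  0.1516 -0.0096] q [ 0.2477  0.5224  1.3173 -0.0068  1.2954  1.8103]
[[ 0.0079  0.0099 -0.9999]
 [-0.0048 -0.9999 -0.01  ]
 [-1.      0.0049 -0.0079]]
[[301.1952 224.5441]
 [292.8376 195.324 ]] [{'point': [297.2, 212.7], 'score': 0.98}]
t 3.15 p [0.5713 0.2203 0.1982] jaw -89.5 op 0.0916 F [ 0.3687 -0.8213 -0.0222] q [ 0.2463  0.5211  1.3185 -0.0066  1.2953  1.8103]
[[ 0.0081  0.0085 -0.9999]
 [-0.0045 -1.     -0.0085]
 [-1.      0.0046 -0.0081]]
```

View pics/w1.png

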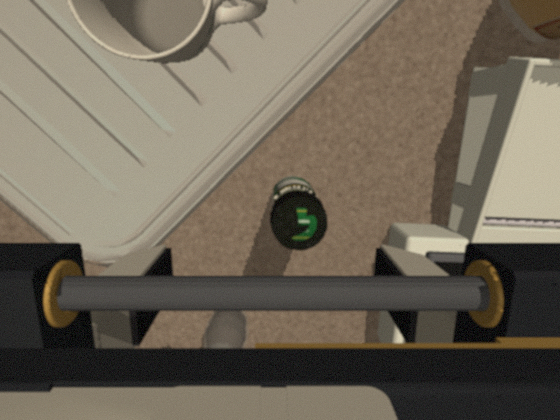

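Run:
```python
from h import *
plan([([0.568,0.203,0.15],90,3),([0.568,0.203,.048],None,5)])
```

```text
[0.016, 0.006, 0.001, np.float64(0.2), 1]
[0.016, 0.005, 0.002, np.float64(0.2), 1]
[0.016, 0.006, 0.001, np.float64(0.2), 1]
[0.02, 0.0, 0.0, 0.0, 1]
[0.021, 0.0, 0.0, 0.0, 1]
[0.02, 0.0, 0.0, 0.0, 1]
[0.021, 0.0, 0.0, 0.0, 1]
[0.02, 0.0, 0.001, 0.0, 1]
end [0.5676 0.2026 0.0483] -90.1133978231852
```

{"api": "play_rows", "payload": {
  "moves": [
    [[0.016,0.006,0.001,0.2,1],[0.016,0.006,0.002,0.2,1],[0.016,0.006,0.001,0.2,1],[0.02,0,0,0,1],[0.02,0,0,0,1],[0.02,0,0,0,1],[0.02,0,0,0,1],[0.015,0,0,0,1],[0,0,0,0,1],[0,0,0,0,1]]
  ]
}}

```text
time: 4.15
tool_pos: [0.57, 0.1876, 0.0591]
tool_rot: [2.919, 1.552, -0.241]
contact_force: [0.2, -0.2, 0.2]
opening: 0.0918
```

Run:
```python
from h import *
st()
```

```text
t 4.15 p [0.57   0.1876 0.0591] jaw -91.0 op 0.0918 F [ 0.2014 -0.2311  0.1862] q [ 0.1946  0.64    1.5278 -0.0097  0.9567  1.789 ]
[[ 0.0184 -0.0181 -0.9997]
 [-0.0045 -0.9998  0.018 ]
 [-0.9998  0.0042 -0.0184]]
```

{"api": "play_rows", "payload": {
  "moves": [
    [[0.003,-0.005,0,-0.5,1],[0.003,-0.005,0,-0.5,1],[0.004,-0.004,0.001,0,1],[0,0,0,0,1],[0,0,0,0,1],[0,0,0,0,1],[0,0,0,0,1],[0,0,0,0,1],[0,0,0,0,1],[0,0,0,0,1]]
  ]
}}

```text
time: 5.15
tool_pos: [0.5711, 0.2027, 0.0522]
tool_rot: [3.006, 1.546, -0.135]
contact_force: [-1.1, 0.1, 0.4]
opening: 0.0921
```

Run:
```python
from h import *
st()
```

```text
t 5.15 p [0.5711 0.2027 0.0522] jaw -90.0 op 0.0921 F [-1.0718  0.1336  0.3507] q [ 0.2192  0.655   1.5207 -0.0106  0.9428  1.7955]
[[ 0.0244  0.0006 -0.9997]
 [-0.0033 -1.     -0.0007]
 [-0.9997  0.0033 -0.0244]]
```

{"api": "play_rows", "payload": {
  "moves": [
    [[0.004,0,0.001,0,1],[0.003,0,0.001,0,1],[0,0,0,0,-1],[0,0,0,0,-1],[0,0,0,0,-1],[0,0,0,0,-1],[0,0,0,0,-1],[0,0,0,0,-1],[0,0,0,0,-1],[0,0,0,0,-1]]
  ],
  "grip_force": 5
}}

```text
time: 6.15
tool_pos: [0.5691, 0.2026, 0.0445]
tool_rot: [3.003, 1.546, -0.139]
contact_force: [-0.9, 0.2, -0.2]
opening: 0.04
```

Run:
```python
from h import *
st()
save("scene","s2",(200,150,400,310),3.7)
save("wrist","w2")
```

```text
t 6.15 p [0.5691 0.2026 0.0445] jaw -90.0 op 0.04 F [-0.86    0.2357 -0.1856] q [ 0.2197  0.6626  1.5323 -0.0108  0.9238  1.7965]
[[ 0.0243  0.0003 -0.9997]
 [-0.0034 -1.     -0.0004]
 [-0.9997  0.0034 -0.0243]]
```

View pics/s2.png

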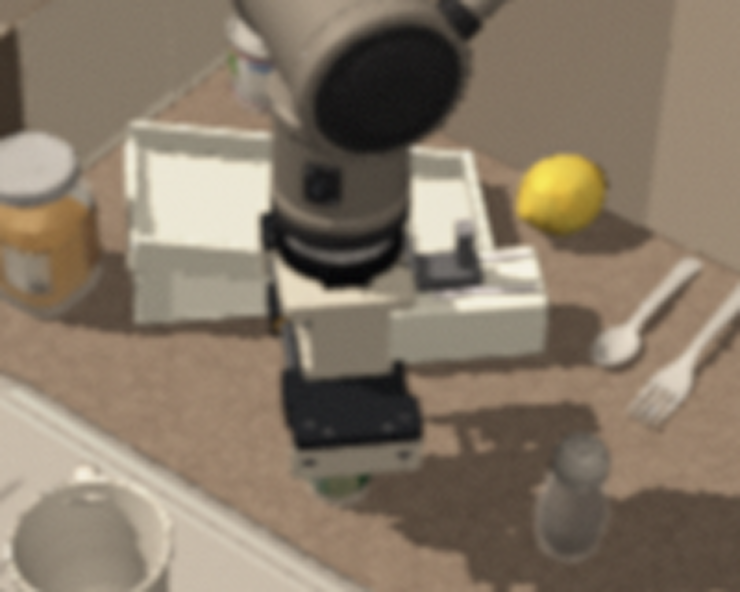

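{"api": "play_rows", "payload": {
  "moves": [
    [[-0.004,0,0,0,-1],[-0.004,0,-0.004,0,-1],[0,0,-0.006,0,-1],[0,0,-0.006,0,-1],[0,0,-0.005,0,-1],[0,0,0,0,-1],[0.003,0,0,0,-1],[0.003,0,0,0,-1],[0,0,0,0,-1],[0,0,0,0,-1]]
  ]
}}

```text
time: 7.25
tool_pos: [0.5915, 0.2024, 0.0461]
tool_rot: [2.977, 1.548, -0.165]
contact_force: [0.8, -0.8, -0.9]
opening: 0.0398
```

Run:
```python
from h import *
st()
```

```text
t 7.25 p [0.5915 0.2024 0.0461] jaw -90.0 op 0.0398 F [ 0.767  -0.7811 -0.9461] q [ 0.2114  0.6926  1.4631 -0.0102  0.9647  1.7877]
[[ 0.0225  0.0001 -0.9997]
 [-0.0037 -1.     -0.0002]
 [-0.9997  0.0037 -0.0225]]
```

{"api": "play_rows", "payload": {
  "moves": [
    [[0.002,0,0.003,0,-1],[-0.001,0,0.006,0,-1],[-0.001,0,0.008,0,-1],[0.0005,0,0.0085,0,-1],[0.001,0,0.0085,0,-1],[0.002,0,0.008,0,-1],[0.003,0,0.008,0,-1],[0,0,0,0,-1],[0,0,0,0,-1],[0,0,0,0,-1]]
  ],
  "grip_force": 3
}}

```text
time: 8.25
tool_pos: [0.5378, 0.2025, 0.0401]
tool_rot: [3.015, 1.544, -0.126]
contact_force: [-0.9, -1.0, 2.2]
opening: 0.0405
```

Run:
```python
from h import *
st()
save("scene","s3",(200,150,400,310),3.7)
save("wrist","w3")
```

```text
t 8.25 p [0.5378 0.2025 0.0401] jaw -89.9 op 0.0405 F [-0.859  -0.9868  2.1957] q [ 0.232   0.6254  1.6268 -0.0124  0.8642  1.8097]
[[ 0.0267  0.0009 -0.9996]
 [-0.0034 -1.     -0.001 ]
 [-0.9996  0.0034 -0.0267]]
```

View pics/s3.png

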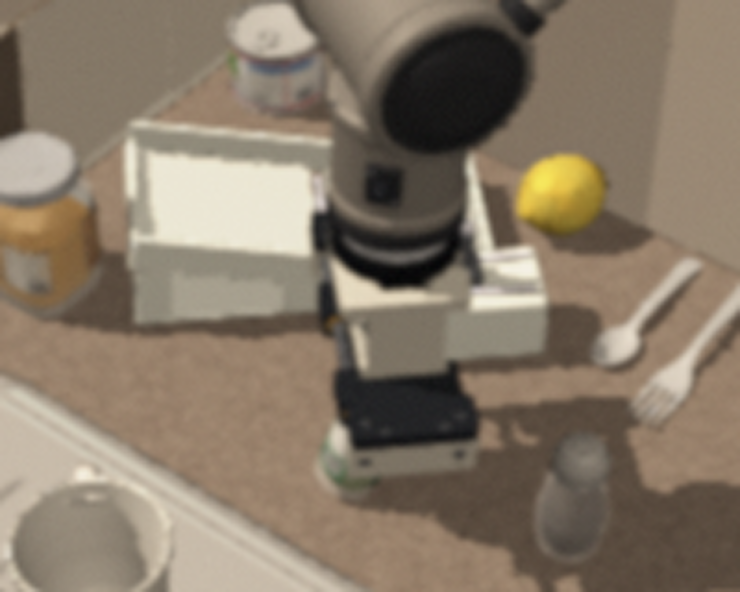

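View pics/w3.png

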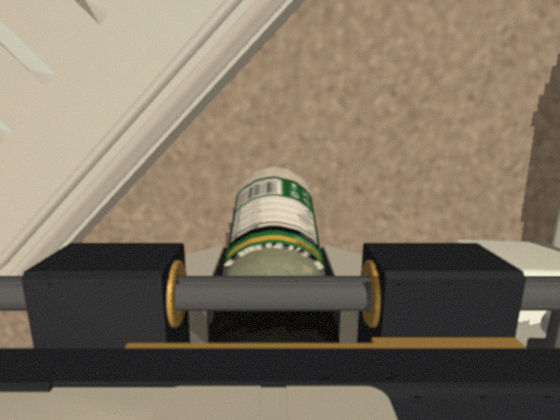

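{"api": "play_rows", "payload": {
  "moves": [
    [[0.004,0,0.0075,0,-1],[0.005,0,0.0065,0,-1],[0.006,0,0.0055,0,-1],[0.006,0,0.0045,0,-1],[0.006,0,0.0035,0,-1],[0.005,0,0.0025,0,-1],[0.002,0,0.001,0,-1],[0,0,0,0,-1],[0,0,0,0,-1],[0,0,0,0,-1]]
  ],
  "grip_force": 3
}}

```text
time: 9.35
tool_pos: [0.4945, 0.2024, 0.0018]
tool_rot: [2.522, 1.561, -0.618]
contact_force: [-2.9, -0.8, 3.5]
opening: 0.0401
```

Run:
```python
from h import *
st()
save("scene","s4",(200,150,400,310),3.7)
save("wrist","w4")
```

```text
t 9.35 p [0.4945 0.2024 0.0018] jaw -89.9 op 0.0401 F [-2.8914 -0.7975  3.4827] q [ 0.2495  0.6396  1.751  -0.0112  0.7446  1.8268]
[[ 0.0081  0.0017 -1.    ]
 [-0.0058 -1.     -0.0017]
 [-1.      0.0058 -0.0081]]
```

View pics/s4.png

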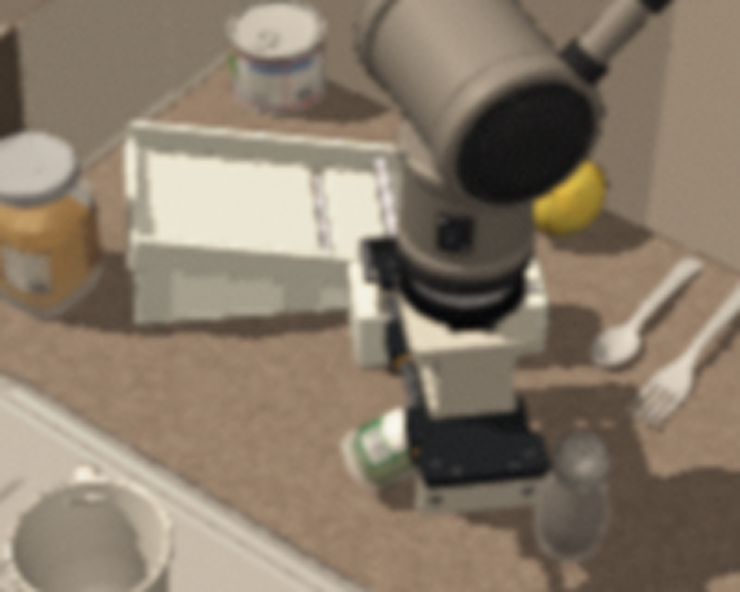

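View pics/w4.png

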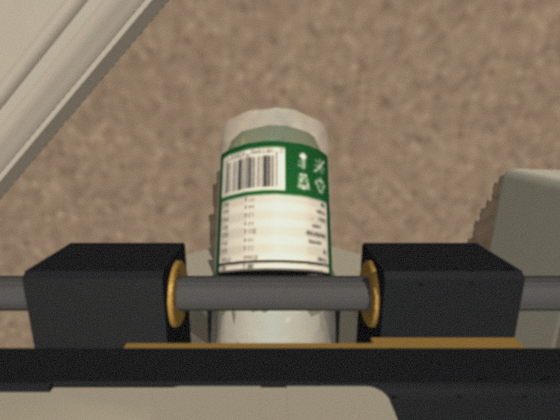

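Run:
```python
from h import *
print(atz("wrist",(275,112),.035),atz("wrist",(275,118),.03),atz("wrist",(275,112),.02))
```

```text
[0.5629 0.2022 0.035 ] [0.5611 0.2022 0.03  ] [0.5632 0.2021 0.02  ]
```

{"api": "play_rows", "payload": {
  "moves": [
    [[0,0,0,0,0.1],[0,0,0,0,0.1],[-0.004,0,-0.004,0,0.1],[-0.004,0,-0.005,0,0.1],[-0.001,0,-0.005,0,0.1],[0,0,0,0,0.1],[0,0,0,0,-1],[0,0,0,0,-1],[0,0,0,0,-1],[0,0,0,0,-1]]
  ],
  "grip_force": 15
}}

```text
time: 10.45
tool_pos: [0.5091, 0.2025, 0.0127]
tool_rot: [2.213, 1.564, -0.927]
contact_force: [-3.4, -0.0, 2.8]
opening: 0.0402
```

Run:
```python
from h import *
st()
print(d2w([.03,0,.053]))
p,R=plan([([0.5,0.2,.13],None,3),(d2w([.03,0,.14]),-2,12),(d2w([.03,0,.053]),None,4)],op=-1)
```

```text
t 10.45 p [0.5091 0.2025 0.0127] jaw -89.9 op 0.0402 F [-3.3763 -0.0076  2.8463] q [ 0.2425  0.6402  1.7026 -0.0093  0.796   1.8188]
[[ 0.0043  0.001  -1.    ]
 [-0.0058 -1.     -0.001 ]
 [-1.      0.0058 -0.0043]]
[ 0.5775 -0.0187  0.053 ]
[-0.039, 0.001, 0.003, 0.0, -1]
[-0.039, 0.001, 0.003, 0.0, -1]
[-0.039, 0.001, 0.003, 0.0, -1]
[-0.001, 0.018, -0.006, np.float64(-7.3), -1]
[0.0, 0.019, -0.005, np.float64(-7.3), -1]
[-0.001, 0.019, -0.001, np.float64(-7.3), -1]
[-0.001, 0.02, 0.001, np.float64(-7.3), -1]
[-0.001, 0.019, 0.003, np.float64(-7.3), -1]
[0.0, 0.018, 0.006, np.float64(-7.3), -1]
[-0.001, 0.018, 0.008, np.float64(-7.3), -1]
[-0.001, 0.017, 0.01, np.float64(-7.3), -1]
[-0.001, 0.015, 0.012, np.float64(-7.3), -1]
[0.0, 0.013, 0.014, np.float64(-7.3), -1]
[-0.001, 0.012, 0.015, np.float64(-7.3), -1]
[-0.001, 0.009, 0.017, np.float64(-7.3), -1]
[0.022, 0.0, 0.0, 0.0, -1]
[0.022, 0.0, 0.0, 0.0, -1]
[0.021, 0.0, 0.0, 0.0, -1]
[0.022, 0.0, 0.0, 0.0, -1]
end [ 0.5777 -0.0189  0.0532] -2.3414368587156287
```

{"api": "play_rows", "payload": {
  "moves": [
    [[-0.04,0,0,0,-1],[-0.04,0.001,0.003,0,-1],[-0.04,0.001,0.003,0,-1],[0,0.018,-0.006,-7.3,-1],[0,0.019,-0.005,-7.3,-1],[0,0.019,-0.001,-7.3,-1],[0,0.02,0.001,-7.3,-1],[0,0.019,0.003,-7.3,-1],[0,0.018,0.006,-7.3,-1],[0,0.018,0.008,-7.3,-1]]
  ]
}}

```text
time: 11.45
tool_pos: [0.5533, 0.0708, 0.1358]
tool_rot: [1.544, 1.56, -0.667]
contact_force: [0.8, 0.6, -1.5]
opening: 0.0403
```

Run:
```python
from h import *
st()
p,R=plan([(d2w([.03,0,.13]),-2,6),(d2w([.03,0,.13]),None,4)],op=-1)
```

```text
t 11.45 p [0.5533 0.0708 0.1358] jaw -36.7 op 0.0403 F [ 0.7561  0.5715 -1.473 ] q [-0.0064  0.4836  1.5693 -0.0074  1.0803  0.6374]
[[ 0.0083  0.8018 -0.5975]
 [-0.0066 -0.5975 -0.8019]
 [-0.9999  0.0106  0.0003]]
[0.001, 0.012, 0.01, np.float64(-5.8), -1]
[0.001, 0.011, 0.01, np.float64(-5.8), -1]
[0.001, 0.01, 0.012, np.float64(-5.8), -1]
[0.001, 0.009, 0.013, np.float64(-5.8), -1]
[0.001, 0.007, 0.013, np.float64(-5.8), -1]
[0.002, 0.006, 0.015, np.float64(-5.8), -1]
[0.0, 0.0, 0.0, 0.0, -1]
[0.0, 0.0, 0.0, 0.0, -1]
[0.0, 0.0, 0.0, 0.0, -1]
[0.0, 0.0, 0.0, 0.0, -1]
end [ 0.5772 -0.019   0.1296] -1.8910238585408374
```

{"api": "play_rows", "payload": {
  "moves": [
    [[0,0.01,0.01,-6,-1],[0,0.01,0.01,-6,-1],[0,0.009,0.011,-6,-1],[0,0.008,0.012,-5,-1],[0,0.006,0.012,-3,-1],[0,0.005,0.009,-2,-1],[0,0,0.002,-1,-1],[0,0,0,0,-1],[0,0,0,0,-1],[0,0,0,0,-1]]
  ]
}}

```text
time: 12.45
tool_pos: [0.5758, -0.0159, 0.1328]
tool_rot: [0.975, 1.559, -0.71]
contact_force: [0.6, 0.8, -1.0]
opening: 0.0399
```

Run:
```python
from h import *
st(); print(w2d(pose()[0]))
save("wrist","w5"); save("top","t5",(160,130,360,330),3)
```

```text
t 12.45 p [ 0.5758 -0.0159  0.1328] jaw -6.5 op 0.0399 F [ 0.5605  0.8351 -0.9992] q [-0.1571  0.5161  1.5213 -0.0071  1.0939 -0.0395]
[[ 0.0092  0.9934 -0.1141]
 [-0.0079 -0.1141 -0.9934]
 [-0.9999  0.01    0.0068]]
[0.0282 0.0028 0.1328]
```

View pics/w5.png

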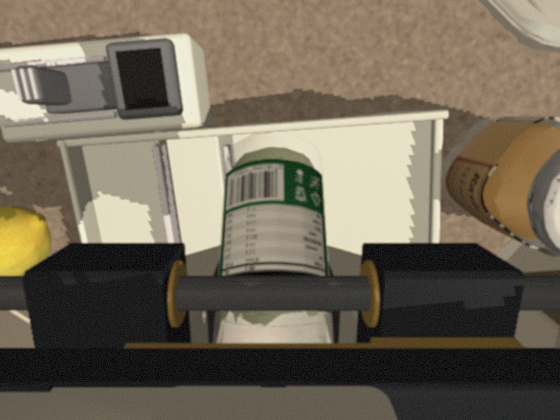

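View pics/t5.png

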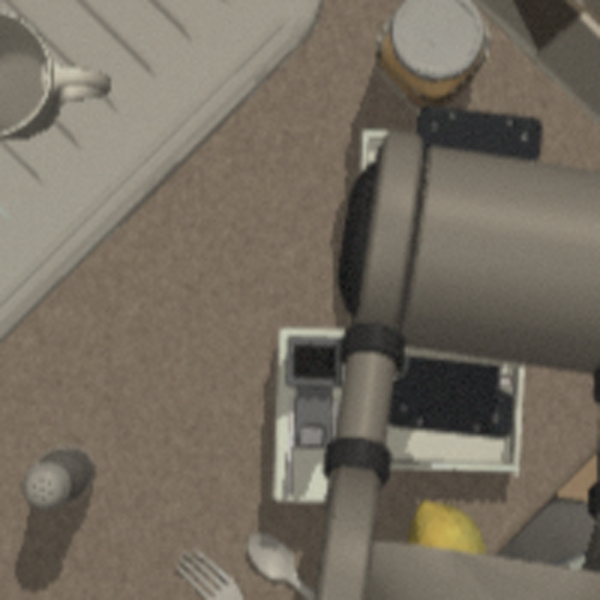

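{"api": "play_rows", "payload": {
  "moves": [
    [[0.01,0.001,0.001,-1.5,-1],[0.015,0.001,0.001,-1.5,-1],[0.018,0,0.001,-1,-1],[0.015,0,0,0,-1],[0.012,0,0,0,-1],[0.005,0,0,0,-1],[0.002,0,0,0,-1],[0,0,0,0,-1],[0,0,0,0,-1],[0,0,0,0,-1]]
  ]
}}

```text
time: 13.55
tool_pos: [0.5793, -0.0187, 0.0523]
tool_rot: [1.005, 1.556, -0.598]
contact_force: [-0.7, -1.0, -1.3]
opening: 0.04
```

Run:
```python
from h import *
st(); print(w2d(pose()[0]))
save("scene","s6",(200,150,400,310),3.7); save("wrist","w6")
```

```text
t 13.55 p [ 0.5793 -0.0187  0.0523] jaw -1.9 op 0.04 F [-0.7311 -1.0171 -1.2827] q [-0.1609  0.6202  1.5922 -0.008   0.9156 -0.1231]
[[ 0.0124  0.9994 -0.0329]
 [-0.0085 -0.0328 -0.9994]
 [-0.9999  0.0127  0.0081]]
[0.0318 0.0002 0.0523]
```

View pics/w6.png

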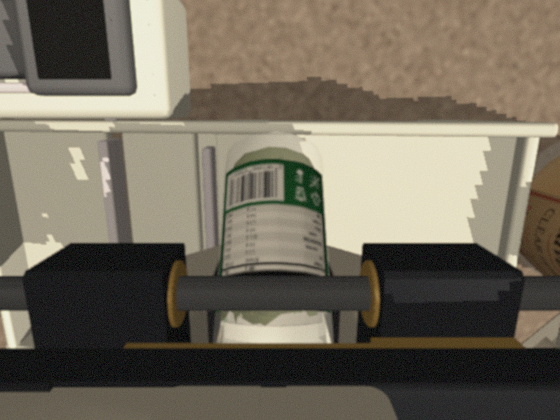

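View pics/s6.png

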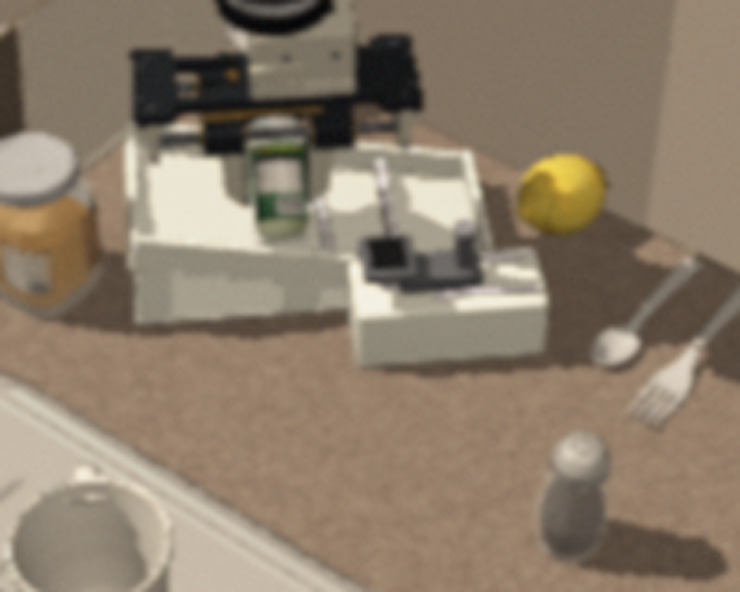

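{"api": "play_rows", "payload": {
  "moves": [
    [[0,0,0,0,0.1],[0,0,0,0,0.15],[-0.004,0,0,0,0.2],[-0.01,0,0,0,0.3],[-0.015,0,0,0,0.4],[-0.02,0,0,0,0.5],[-0.02,0,0,0,0.6],[-0.02,0,0,0,1],[0,0,0,0,1],[0,0,0,0,1]]
  ]
}}

```text
time: 14.65
tool_pos: [0.5791, -0.0178, 0.1499]
tool_rot: [1.132, 1.551, -0.471]
contact_force: [-0.2, -0.2, -0.5]
opening: 0.0907
```

Run:
```python
from h import *
st(); print(w2d(pose()[0]))
save("scene","s7",(200,150,400,310),3.7); save("wrist","w7")
plan([([0.55,0.1,.2],None,3),([.431,.264,.2],-90,12)])
```

```text
t 14.65 p [ 0.5791 -0.0178  0.1499] jaw -1.9 op 0.0907 F [-0.1724 -0.1581 -0.4528] q [-0.1596  0.4992  1.4984 -0.0067  1.1252 -0.1239]
[[ 0.0176  0.9993 -0.033 ]
 [-0.009  -0.0328 -0.9994]
 [-0.9998  0.0179  0.0084]]
[0.0316 0.001  0.1499]
[-0.017, -0.011, -0.039, 0.0, 1]
[-0.018, -0.01, -0.039, 0.0, 1]
[-0.017, -0.011, -0.038, 0.0, 1]
[0.0, -0.01, -0.013, np.float64(7.3), 1]
[-0.001, -0.012, -0.012, np.float64(7.3), 1]
[0.0, -0.014, -0.011, np.float64(7.3), 1]
[0.0, -0.014, -0.008, np.float64(7.3), 1]
[-0.001, -0.016, -0.007, np.float64(7.3), 1]
[0.0, -0.016, -0.004, np.float64(7.3), 1]
[0.0, -0.017, -0.003, np.float64(7.3), 1]
[0.0, -0.017, 0.0, np.float64(7.3), 1]
[-0.001, -0.017, 0.002, np.float64(7.3), 1]
[0.0, -0.016, 0.004, np.float64(7.3), 1]
[0.0, -0.016, 0.006, np.float64(7.3), 1]
[-0.001, -0.015, 0.008, np.float64(7.3), 1]
end [0.4306 0.2641 0.2003] -89.48966513079253
```

View pics/w7.png

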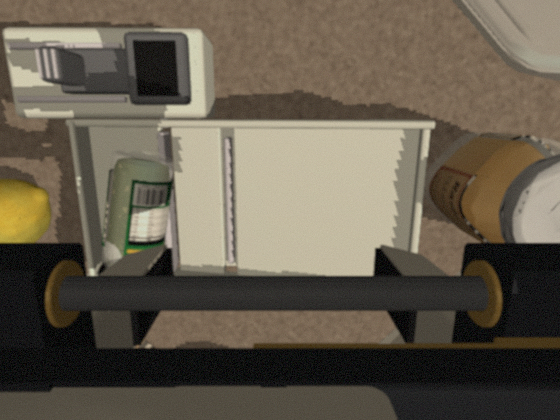

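View pics/s7.png

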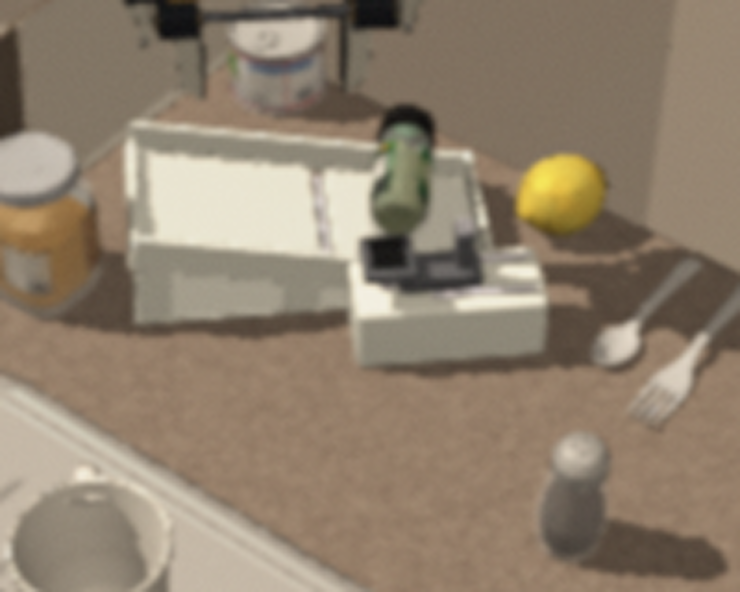

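Run:
```python
from h import *
save("scene","s8",(280,150,350,220),8); save("wrist","w8",(40,90,260,290),3)
o={}
for c in ["scene","wrist","top"]:
    if c=="top": robot.read_camera("top")
    r=robot.spot_in(c,"jar_mid"); print(c,r[:2]); 
    if r: o[c]=r[0]["point"]
print(w2d(tri({k:o[k] for k in o if k!="top"})))
for k in o: print(k,w2d(atz(k,o[k],.045)), w2d(atz(k,o[k],.03)))
```

```text
scene [{'point': [314.7, 197.6], 'score': 0.92}]
wrist [{'point': [116.2, 201.9], 'score': 0.86}]
top [{'point': [311.0, 278.5], 'score': 0.75}]
[-0.0717  0.012   0.0673]
scene [-0.0777 -0.015   0.045 ] [-0.0804 -0.0322  0.03  ]
wrist [-0.0788  0.0075  0.045 ] [-0.085  0.004  0.03 ]
top [-0.0942 -0.0115  0.045 ] [-0.0958 -0.0128  0.03  ]
```

View pics/w8.png

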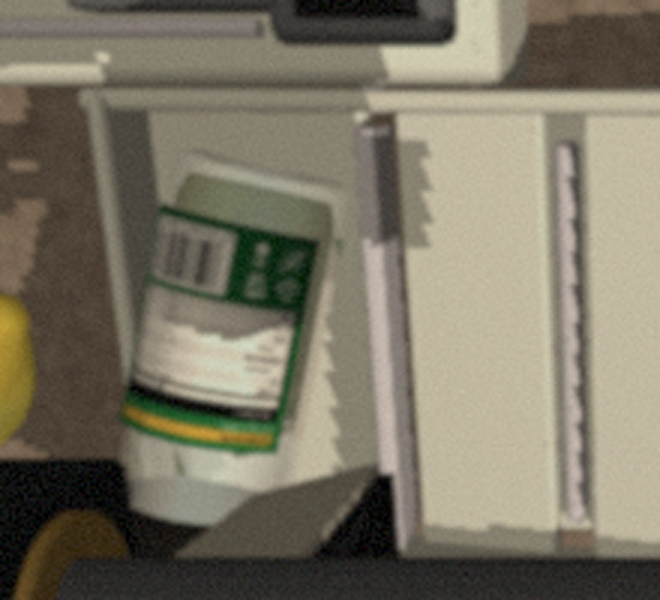

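View pics/s8.png

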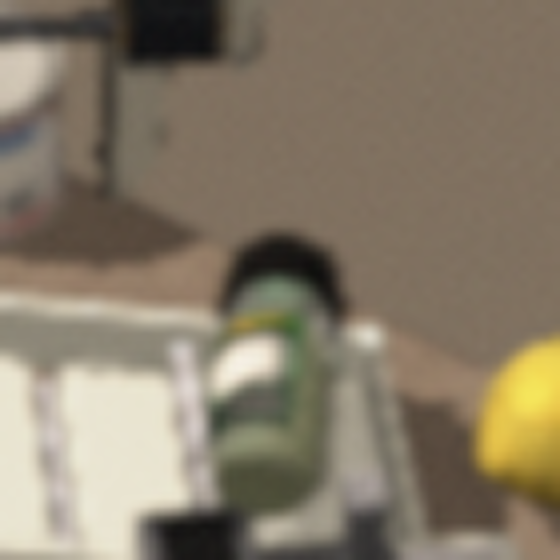

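```bash
cat >> h.py <<'E'
def cyl(cd,yaw,tilt,r1,r2,L,n=24):
    """disp-frame centre, axis: from base to cap = -y rotated by yaw; returns world pts of base ring, cap ring"""
    a=Rot.from_euler('z',yaw).apply([0,-np.cos(tilt),np.sin(tilt)])
    u=np.cross(a,[0,0,1]);u/=np.linalg.norm(u);v=np.cross(u,a)
    t=np.linspace(0,2*np.pi,n)[:,None]; ring=np.cos(t)*u+np.sin(t)*v
    A=np.array(cd)-a*L/2+ring*r1; B=np.array(cd)+a*L/2+ring*r2
    return [np.array([d2w(q) for q in X]) for X in (A,B)]
def overlay(c,src,dst,rings,crop,s,cols=((0,0,255),(255,0,0))):
    im=cv2.imread(src) if isinstance(src,str) else src
    for X,col in zip(rings,cols):
        uv=proj(c,X); uv=((uv-[crop[0],crop[1]]+.5)*s-.5).astype(np.int32)
        cv2.polylines(im,[uv.reshape(-1,1,2)],True,col,1)
    cv2.imwrite(dst,im)
E
python3 - <<'E'
from h import *
f=lambda x:.008+.2126*(x+.11)+.0204
c=[-.078,0.0,f(-.078)]
r=cyl(c,np.radians(-12),0,.02,.02,.105)
overlay("wrist","pics/w8.png","pics/w8o.png",r,(40,90,260,290),3)
overlay("scene","pics/s8.png","pics/s8o.png",r,(280,150,350,220),8)
a=cv2.imread("pics/w8o.png");b=cv2.resize(cv2.imread("pics/s8o.png"),(560,560))
a=cv2.resize(a,(400,364));b=cv2.resize(b,(364,364));cv2.imwrite("pics/o8.png",np.hstack([a,b]))
E
```

```text
(no output)
```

View pics/o8.png

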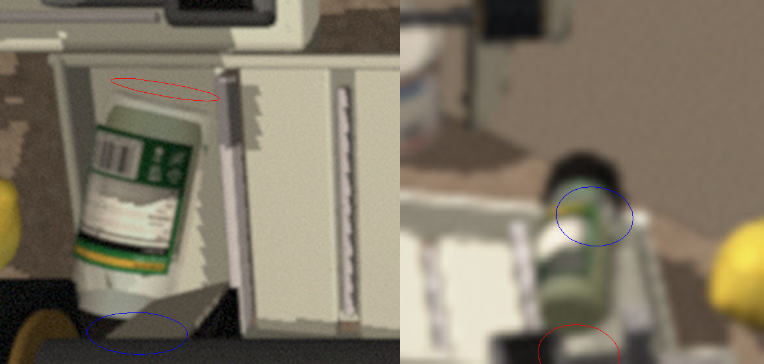

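Run:
```python
from h import *
from scipy.optimize import least_squares
def ext(c,X): u=proj(c,X); return u
def res(p):
    x,y,z,yaw,t=p
    A,B=cyl([x,y,z],yaw,t,.02,.02,.105,60)
    w=proj("wrist",A); s=proj("scene",A); sb=proj("scene",B)
    i,j=w[:,0].argmin(),w[:,0].argmax()
    return np.r_[w[i]-[105,142], w[j]-[153,153], s[:,0].min()-307, s[:,0].max()-320, s[:,1].max()-214, sb[:,1].min()-179.4, sb[:,0].min()-308, sb[:,0].max()-323]
for y0,t0 in [(0,0),(-.02,.3)]:
    r=least_squares(res,[-.078,y0,.04,-.2,t0]); print(r.x,r.cost,r.fun)
p=r.x; rr=cyl(p[:3],p[3],p[4],.02,.02,.105)
overlay("wrist","pics/w8.png","pics/w8o.png",rr,(40,90,260,290),3)
overlay("scene","pics/s8.png","pics/s8o.png",rr,(280,150,350,220),8)
a=cv2.resize(cv2.imread("pics/w8o.png"),(400,364));b=cv2.resize(cv2.imread("pics/s8o.png"),(364,364));cv2.imwrite("pics/o8b.png",np.hstack([a,b]))
```

```text
[-0.076   0.0074  0.0634 -0.0967  0.8223] 36.69184118753071 [-3.3619 -1.0379  4.4976  1.7002  0.7045  3.3354  4.4125 -2.5508 -0.5284
  0.0918]
[-0.076   0.0074  0.0634 -0.0966  0.8224] 36.691912228789 [-3.3629 -1.0357  4.4973  1.698   0.7046  3.3356  4.413  -2.5506 -0.5307
  0.0896]
```

View pics/o8b.png

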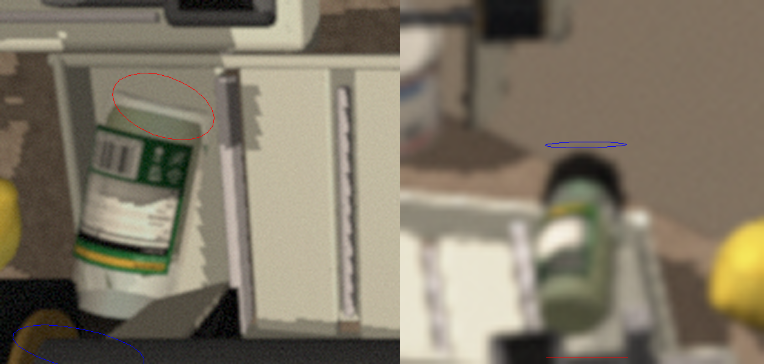

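Run:
```python
from h import *
f=lambda x:.008+.2126*(x+.11)
pts={"gate":[[-.045,y,f(-.045)+.014] for y in(.055,-.055)],"wall+":[[x,.06,f(x)+.02] for x in (-.08,.12)],"wall-":[[x,-.06,f(x)+.02] for x in (-.08,.12)],"end":[[-.112,y,.03] for y in(.06,-.06)],"blade":[[-.001,y,f(0)] for y in(.055,-.055)]}
A=cv2.imread("pics/w7.png"); B=cv2.resize(cv2.imread("pics/s8.png"),(560,560))
for k,v in pts.items():
    W=np.array([d2w(q) for q in v]); a=proj("wrist",W); b=proj("scene",W); print(k,a.round(1).tolist(),b.round(1).tolist())
    cv2.line(A,tuple(a[0].astype(int).tolist()),tuple(a[1].astype(int).tolist()),(0,0,255),1)
    b=((b-[280,150]+.5)*8-.5).astype(int).tolist(); cv2.line(B,tuple(b[0]),tuple(b[1]),(0,0,255),1)
cv2.imwrite("pics/chk.png",np.hstack([cv2.resize(A,(448,336)),cv2.resize(B,(336,336))]))
```

```text
gate [[162.0, 133.7], [172.5, 276.6]] [[305.5, 219.2], [300.5, 191.3]]
wall+ [[112.4, 126.3], [416.0, 128.9]] [[319.4, 220.0], [239.2, 213.2]]
wall- [[128.9, 281.9], [398.7, 307.1]] [[313.2, 189.7], [237.8, 182.4]]
end [[70.1, 126.1], [90.7, 279.7]] [[331.9, 220.4], [325.0, 190.1]]
blade [[224.8, 133.4], [229.1, 273.9]] [[288.2, 221.7], [284.2, 193.7]]
```

View pics/chk.png

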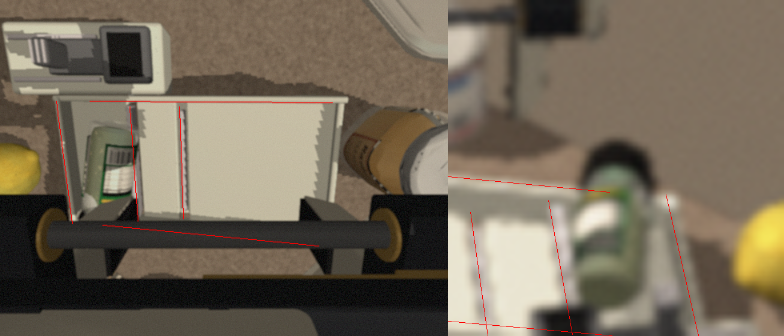

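Run:
```python
from h import *
print(robot.observe()["time"])
save("scene","s9",(280,150,350,220),8); save("wrist","w9")
a=cv2.resize(cv2.imread("pics/w9.png"),(448,336));b=cv2.resize(cv2.imread("pics/s9.png"),(336,336));cv2.imwrite("pics/o9.png",np.hstack([a,b]))
```

```text
15.05
```

View pics/o9.png

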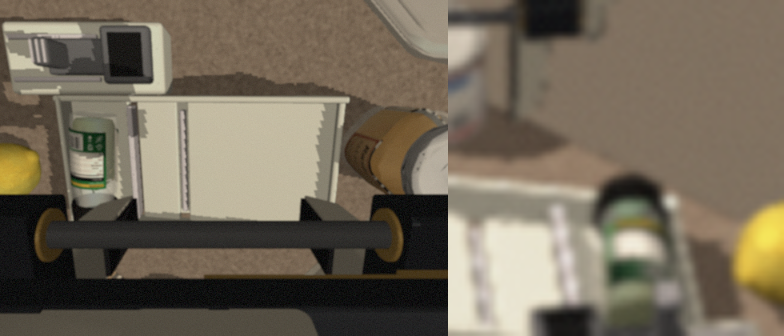

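Run:
```python
from h import *
f=lambda x:.008+.2126*(x+.11)+.0204
im=cv2.imread("pics/w9.png")[90:290,40:260]; im=cv2.resize(im,None,fx=3,fy=3,interpolation=cv2.INTER_CUBIC)
r=cyl([-.09,0,f(-.09)],0,0,.02,.02,.105)
overlay("wrist",im,"pics/w9o.png",r,(40,90,260,290),3)
overlay("scene","pics/s9.png","pics/s9o.png",r,(280,150,350,220),8)
a=cv2.resize(cv2.imread("pics/w9o.png"),(440,400));b=cv2.resize(cv2.imread("pics/s9o.png"),(350,350));b=np.vstack([b,np.zeros((50,350,3),np.uint8)]);cv2.imwrite("pics/o10.png",np.hstack([a,b]))
```

```text
(no output)
```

View pics/o10.png

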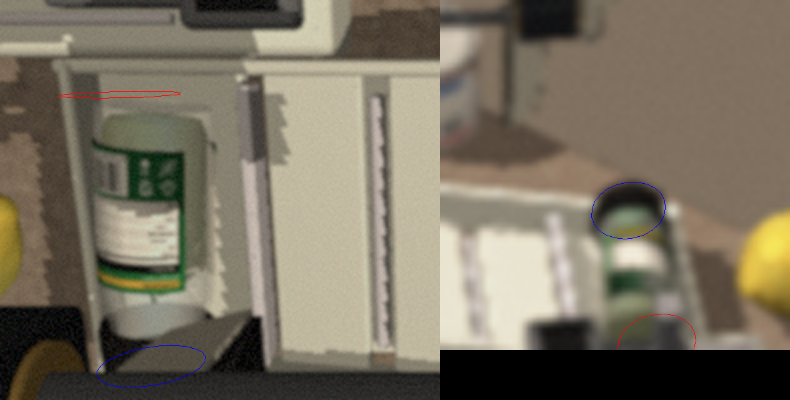

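Run:
```python
from h import *
f=lambda x:.008+.2126*(x+.11)+.0204
ims=[]
for x,y,ps in [(-.084,-.005,-5),(-.082,-.005,-2),(-.080,-.005,-6)]:
    im=cv2.imread("pics/w9.png")[90:290,40:260]; im=cv2.resize(im,None,fx=3,fy=3,interpolation=cv2.INTER_CUBIC)
    r=cyl([x,y,f(x)],np.radians(ps),0,.02,.02,.105)
    overlay("wrist",im,"pics/w9o.png",r,(40,90,260,290),3)
    overlay("scene","pics/s9.png","pics/s9o.png",r,(280,150,350,220),8)
    a=cv2.imread("pics/w9o.png")[60:600,0:420];b=cv2.imread("pics/s9o.png")[240:560,180:460]
    ims.append(np.vstack([cv2.resize(a,(260,334)),cv2.resize(b,(260,297))[:266]]))
cv2.imwrite("pics/o11.png",np.hstack(ims))
```

```text
(no output)
```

View pics/o11.png

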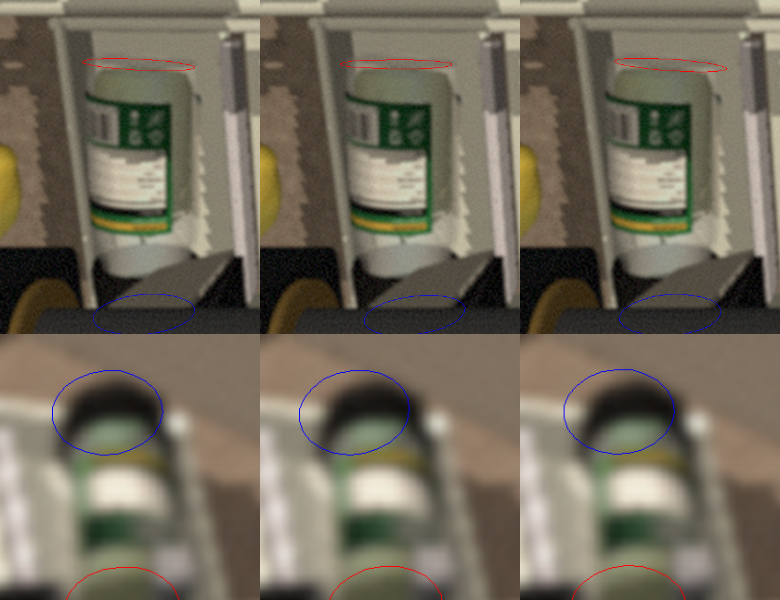

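Run:
```python
from h import *
st()
p,R=plan([(d2w([-.085,-.003,.10]),-5,7),],op=.13)
```

```text
t 15.15 p [ 0.5791 -0.0178  0.1491] jaw -1.9 op 0.0916 F [-0.1178 -0.1103 -0.3205] q [-0.1596  0.5006  1.4982 -0.0067  1.1254 -0.1239]
[[ 0.0162  0.9993 -0.033 ]
 [-0.0088 -0.0328 -0.9994]
 [-0.9998  0.0165  0.0082]]
[0.007, -0.017, 0.0, np.float64(0.4), 0.13]
[0.006, -0.017, 0.001, np.float64(0.4), 0.13]
[0.007, -0.016, 0.001, np.float64(0.4), 0.13]
[0.007, -0.017, 0.001, np.float64(0.4), 0.13]
[0.007, -0.017, 0.001, np.float64(0.4), 0.13]
[0.006, -0.017, 0.001, np.float64(0.4), 0.13]
[0.007, -0.016, 0.001, np.float64(0.4), 0.13]
end [ 0.4627 -0.0179  0.1002] -4.682951106189745
```

{"api": "play_rows", "payload": {
  "moves": [
    [[0.007,-0.018,0,0.5,0.13],[0.007,-0.02,0.001,0.5,0.13],[0.007,-0.02,0.001,0.5,0.13],[0.007,-0.018,0,0.5,0.13],[0.007,-0.015,0,0.5,0.13],[0.007,-0.012,0,0.5,0.13],[0.005,-0.008,0,0,0.13],[0.002,-0.004,0,0,0.13],[0,0,0,0,0.13],[0,0,0,0,0.13]]
  ]
}}

```text
time: 16.15
tool_pos: [0.4622, -0.0138, 0.0961]
tool_rot: [1.207, 1.55, -0.451]
contact_force: [-0.7, -0.1, 0.1]
opening: 0.0519
```

Run:
```python
from h import *
st(); print(w2d(pose()[0]))
save("scene","s12",(250,130,380,230),6);save("wrist","w12")
```

```text
t 16.15 p [ 0.4622 -0.0138  0.0961] jaw -5.0 op 0.0519 F [-0.6637 -0.0693  0.1429] q [-0.1921  0.3807  1.885  -0.0071  0.8558 -0.1005]
[[ 0.0187  0.996  -0.087 ]
 [-0.0091 -0.0868 -0.9962]
 [-0.9998  0.0194  0.0074]]
[-0.0854  0.0009  0.0961]
```

View pics/w12.png

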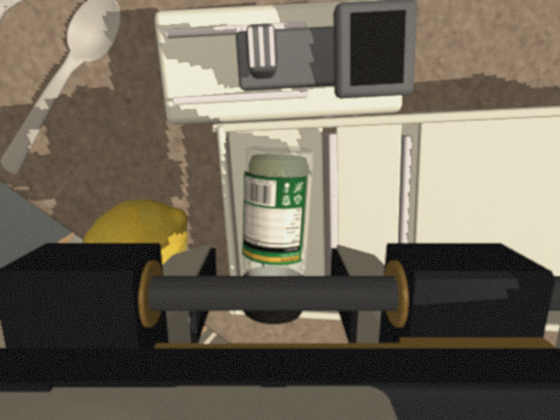

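View pics/s12.png

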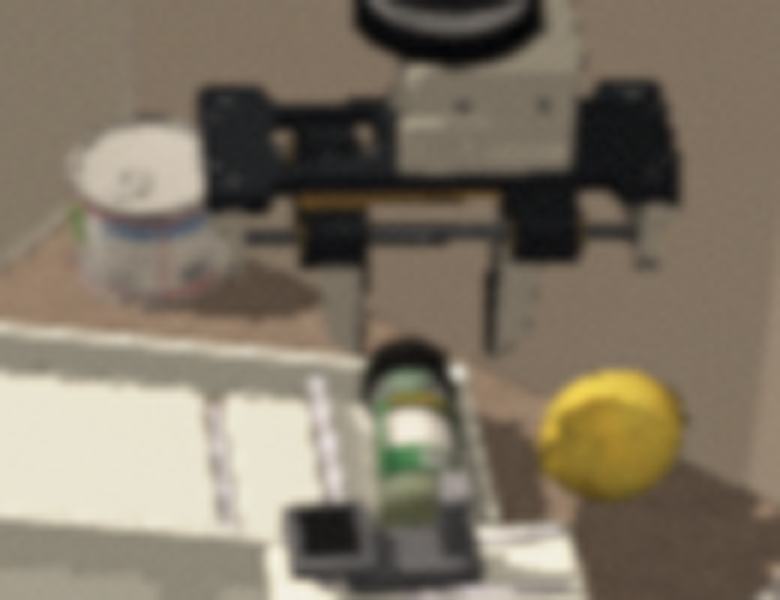

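Run:
```python
from h import *
for uv,z in [((279,152),.045),((279,152),.05)]: print(w2d(atz("wrist",uv,z)))
print(w2d(atz("wrist",(276,215),.0535)),w2d(atz("wrist",(245,215),.035)),w2d(atz("wrist",(308,215),.035)))
```

```text
[-0.0779  0.0478  0.045 ]
[-0.078   0.0483  0.05  ]
[-0.0815  0.0139  0.0535] [-0.1001  0.0099  0.035 ] [-0.0617  0.0077  0.035 ]
```

{"api": "play_rows", "payload": {
  "moves": [
    [[0.01,0,0,0,0.13],[0.013,0,0,0,0.13],[0.012,0,0,0,0.13],[0.009,0,0,0,0.13],[0.006,0,0,0,0.13],[0.003,0,0,0,0.13],[0.001,0,0,0,0.13],[0,0,0,0,0.13],[0,0,0,0,0.13],[0,0,0,0,0.13]]
  ]
}}

```text
time: 17.25
tool_pos: [0.4661, -0.0148, 0.0389]
tool_rot: [1.249, 1.546, -0.408]
contact_force: [-0.3, 1.1, -0.5]
opening: 0.0519
```

Run:
```python
from h import *
st(); print(w2d(pose()[0]))
save("wrist","w13")
```

```text
t 17.25 p [ 0.4661 -0.0148  0.0389] jaw -5.0 op 0.0519 F [-0.3463  1.1359 -0.4926] q [-0.1926  0.4824  1.9317 -0.0082  0.7032 -0.0996]
[[ 0.0228  0.996  -0.0868]
 [-0.0099 -0.0865 -0.9962]
 [-0.9997  0.0236  0.0079]]
[-0.0815  0.0001  0.0389]
```

View pics/w13.png

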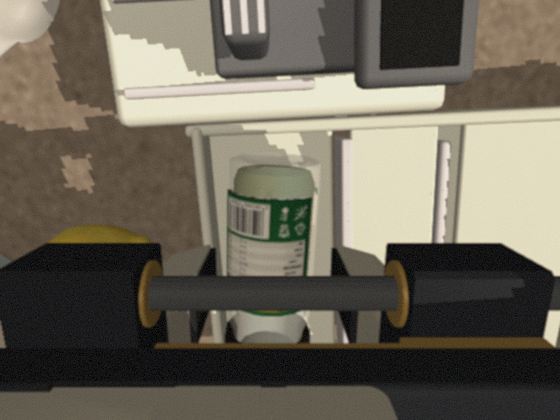

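{"api": "play_rows", "payload": {
  "moves": [
    [[0.001,0,0,0,-1],[0,0,0,0,-1],[0,0,0,0,-1],[0,0,0,0,-1],[0,0,0,0,-1],[0.0015,0,0,0,-1],[0,0,0,0,-1],[-0.006,0,0,0,-1],[-0.006,0,0,0,-1],[0,0,0,0,-1]]
  ],
  "grip_force": 15
}}

```text
time: 18.3
tool_pos: [0.4657, -0.0146, 0.0513]
tool_rot: [1.254, 1.545, -0.404]
contact_force: [0.5, 0.7, -1.7]
opening: 0.0386
```

Run:
```python
from h import *
st(); print(w2d(pose()[0]))
save("wrist","w14");save("scene","s14",(250,130,380,230),6)
```

```text
t 18.3 p [ 0.4657 -0.0146  0.0513] jaw -5.0 op 0.0386 F [ 0.5186  0.7473 -1.672 ] q [-0.1924  0.4593  1.9233 -0.008   0.7339 -0.0997]
[[ 0.0237  0.996  -0.0867]
 [-0.0101 -0.0865 -0.9962]
 [-0.9997  0.0244  0.008 ]]
[-0.0818  0.0002  0.0513]
```

View pics/w14.png

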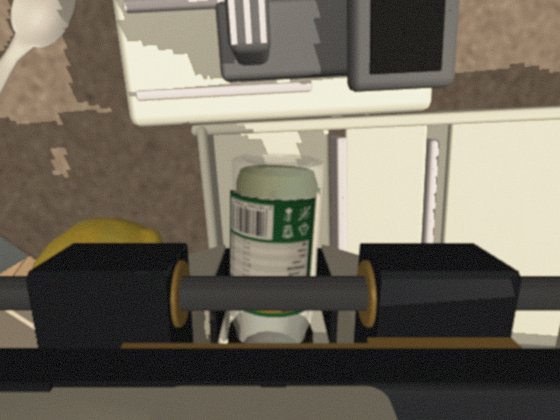

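View pics/s14.png

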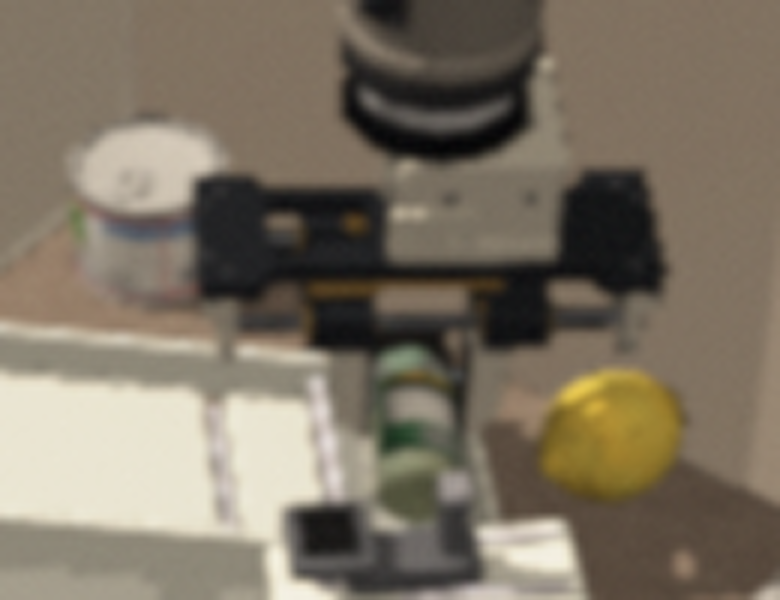

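{"api": "play_rows", "payload": {
  "moves": [
    [[-0.008,0,0,-0.5,-1],[-0.01,0,0,-0.5,-1],[-0.008,0.004,-0.001,-0.5,-1],[-0.002,0.009,-0.001,-0.5,-1],[0,0.012,-0.001,-0.5,-1],[0,0.012,-0.001,-0.5,-1],[0,0.01,-0.001,0,-1],[0,0.007,0,0,-1],[0,0.003,0,0,-1],[0,0,0,0,-1]]
  ]
}}

```text
time: 19.4
tool_pos: [0.5281, -0.0115, 0.0842]
tool_rot: [1.227, 1.542, -0.372]
contact_force: [-1.0, 0.7, -1.8]
opening: 0.0385
```

Run:
```python
from h import *
st(); print(w2d(pose()[0]))
save("wrist","w15");save("scene","s15",(250,130,380,230),6)
```

```text
t 19.4 p [ 0.5281 -0.0115  0.0842] jaw -1.6 op 0.0385 F [-1.022   0.7255 -1.8054] q [-0.1632  0.4936  1.7265 -0.0076  0.8935 -0.1302]
[[ 0.0267  0.9992 -0.0285]
 [-0.0104 -0.0282 -0.9995]
 [-0.9996  0.027   0.0097]]
[-0.0196  0.0056  0.0842]
```

View pics/w15.png

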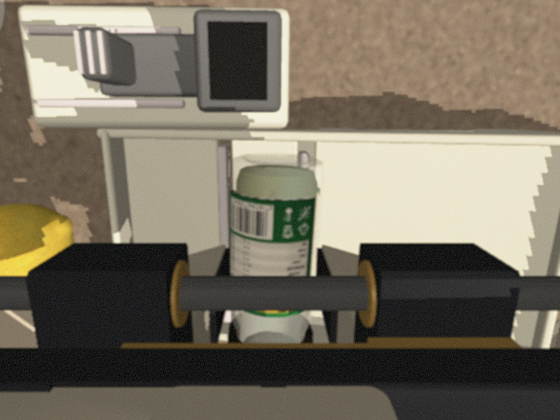

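View pics/s15.png

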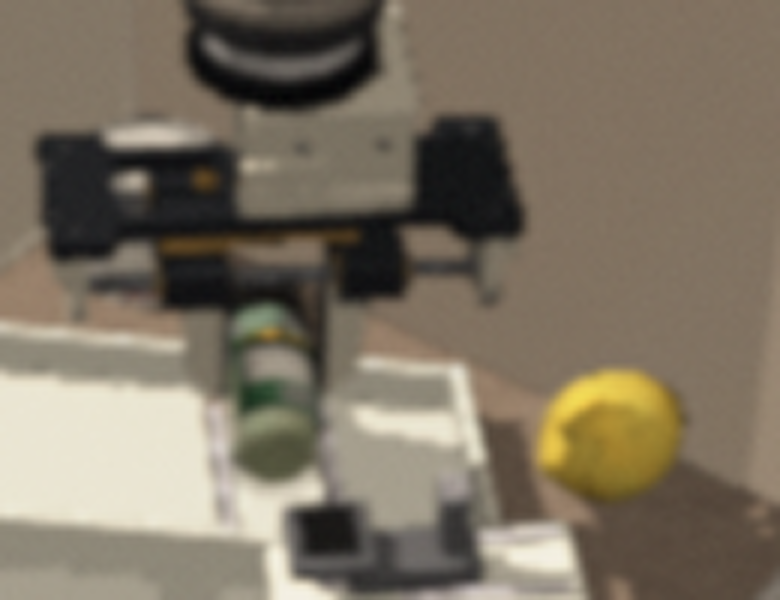

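{"api": "play_rows", "payload": {
  "moves": [
    [[0.006,-0.001,0,-0.2,-1],[0.007,-0.001,0,-0.2,-1],[0.006,-0.001,0,0,-1],[0.005,0,0,0,-1],[0.003,0,0,0,-1],[0.001,0,0,0,-1],[0,0,0,0,-1],[0,0,0,0,-1],[0,0,0,0,-1],[0,0,0,0,-1]]
  ]
}}

```text
time: 20.5
tool_pos: [0.5235, -0.0116, 0.0532]
tool_rot: [1.197, 1.545, -0.395]
contact_force: [-0.3, -0.4, -1.5]
opening: 0.0384
```

Run:
```python
from h import *
st(); print(w2d(pose()[0]))
save("wrist","w16");save("scene","s16",(250,130,380,230),6)
```

```text
t 20.5 p [ 0.5235 -0.0116  0.0532] jaw -1.2 op 0.0384 F [-0.2601 -0.4484 -1.5333] q [-0.165   0.5344  1.7646 -0.0082  0.8172 -0.1384]
[[ 0.0241  0.9995 -0.0212]
 [-0.0101 -0.021  -0.9997]
 [-0.9997  0.0243  0.0095]]
[-0.0242  0.0052  0.0532]
```

View pics/w16.png

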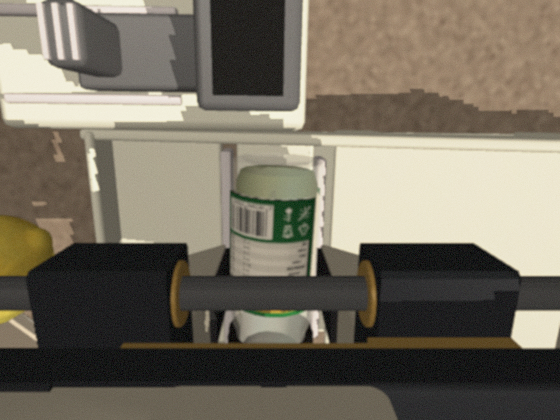

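View pics/s16.png

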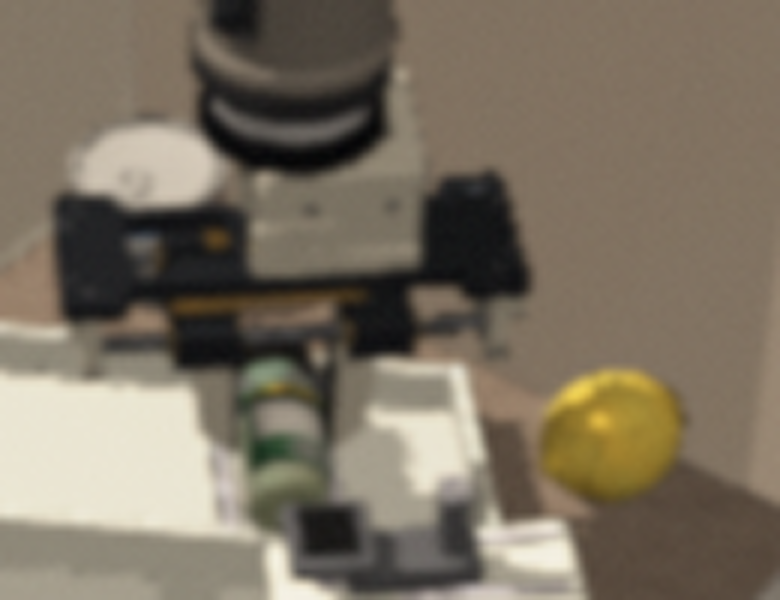

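{"api": "play_rows", "payload": {
  "moves": [
    [[0,0.002,0,-0.5,-1],[0.0015,0,0,0,-1],[0.001,0,0,0,-1],[0,0,0,0,-0.1],[0,0,0,0,-0.05],[0,0,0,0,0],[0,0,0,0,0.1],[-0.002,0,0,0,0.2],[-0.008,0,0,0,0.2],[-0.012,0,0,0,0.2]]
  ]
}}

```text
time: 21.6
tool_pos: [0.5247, -0.0114, 0.0732]
tool_rot: [1.171, 1.546, -0.411]
contact_force: [0.3, 0.2, 0.4]
opening: 0.0547
```

Run:
```python
from h import *
st(); print(w2d(pose()[0]))
save("wrist","w17");save("scene","s17",(250,130,380,230),6)
```

```text
t 21.6 p [ 0.5247 -0.0114  0.0732] jaw -0.7 op 0.0547 F [0.2967 0.1897 0.4071] q [-0.1642  0.5065  1.7427 -0.0078  0.8687 -0.1476]
[[ 0.0224  0.9997 -0.0117]
 [-0.0098 -0.0115 -0.9999]
 [-0.9997  0.0225  0.0095]]
[-0.023   0.0055  0.0732]
```

View pics/w17.png

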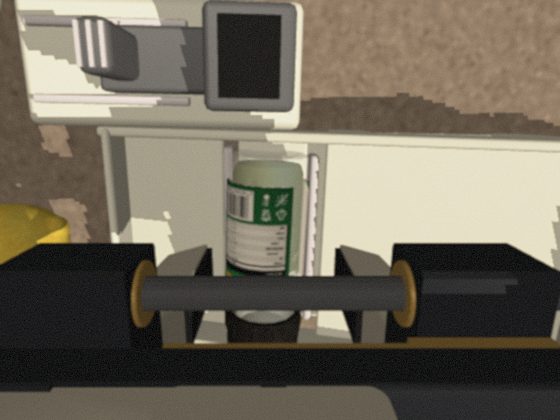

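View pics/s17.png

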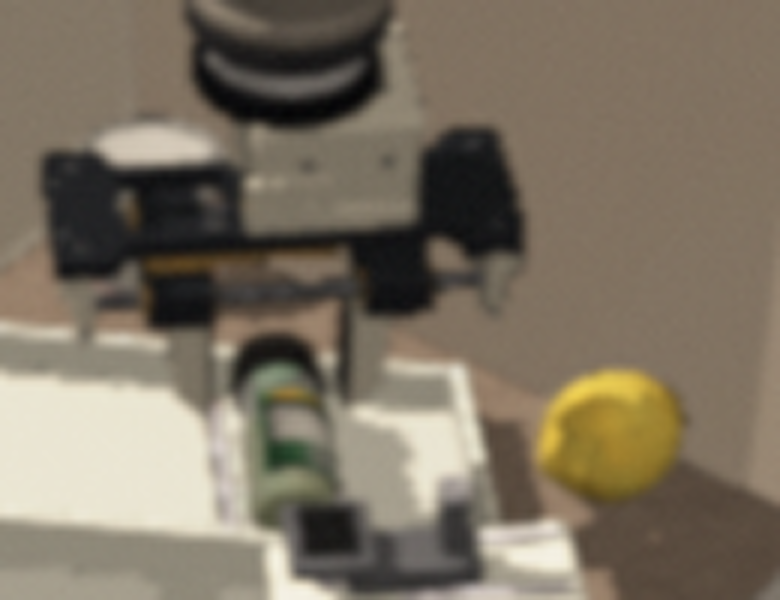

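Run:
```python
from h import *
plan([([.52,0.0,.15],None,2),([.431,.25,.16],-90,12)])
```

```text
[-0.038, -0.002, -0.005, 0.0, 1]
[-0.037, -0.002, -0.006, 0.0, 1]
[-0.001, -0.008, -0.021, np.float64(7.4), 1]
[-0.002, -0.01, -0.019, np.float64(7.4), 1]
[-0.001, -0.013, -0.018, np.float64(7.4), 1]
[-0.001, -0.015, -0.017, np.float64(7.4), 1]
[-0.001, -0.016, -0.014, np.float64(7.4), 1]
[-0.002, -0.019, -0.012, np.float64(7.4), 1]
[-0.001, -0.02, -0.009, np.float64(7.4), 1]
[-0.001, -0.021, -0.007, np.float64(7.4), 1]
[-0.002, -0.022, -0.004, np.float64(7.4), 1]
[-0.001, -0.022, -0.001, np.float64(7.4), 1]
[-0.001, -0.022, 0.001, np.float64(7.4), 1]
[-0.001, -0.022, 0.005, np.float64(7.4), 1]
end [0.4306 0.2504 0.1596] -89.47065342390192
```

{"api": "play_rows", "payload": {
  "moves": [
    [[-0.03,0,0,0,0.6],[-0.04,-0.002,-0.005,0,1],[-0.015,-0.008,-0.021,7.4,1],[0,-0.01,-0.019,7.4,1],[0,-0.013,-0.018,7.4,1],[0,-0.015,-0.017,7.4,1],[0,-0.016,-0.014,7.4,1],[0,-0.019,-0.012,7.4,1],[0,-0.02,-0.009,7.4,1],[0,-0.021,-0.007,7.4,1]]
  ]
}}

```text
time: 22.7
tool_pos: [0.4652, 0.1653, 0.1642]
tool_rot: [2.385, 1.533, -0.276]
contact_force: [-0.2, 0.2, 0.2]
opening: 0.0916
```

Run:
```python
from h import *
st()
plan([([.431,.264,.15],-90,5)])
```

```text
t 22.7 p [0.4652 0.1653 0.1642] jaw -62.5 op 0.0916 F [-0.1769  0.236   0.2054] q [ 0.1974  0.3313  1.7291 -0.0201  1.0473  1.297 ]
[[ 0.0367  0.4621 -0.8861]
 [-0.0104 -0.8864 -0.4627]
 [-0.9993  0.0262 -0.0277]]
[0.002, -0.021, -0.003, np.float64(5.5), 1]
[0.003, -0.021, -0.001, np.float64(5.5), 1]
[0.002, -0.021, 0.001, np.float64(5.5), 1]
[0.002, -0.02, 0.003, np.float64(5.5), 1]
[0.003, -0.021, 0.005, np.float64(5.5), 1]
end [0.431  0.2643 0.1499] -89.95817775863323
```

{"api": "play_rows", "payload": {
  "moves": [
    [[0.002,-0.018,-0.003,5.5,1],[0.002,-0.018,-0.001,5.5,1],[0.002,-0.017,0.002,5,1],[0.002,-0.015,0.003,4,1],[0.002,-0.012,0.003,2,1],[0.001,-0.008,0.002,1,1],[0,-0.004,0.001,0,1],[0,0,0,0,1],[0,0,0,0,1],[0,0,0,0,1]]
  ]
}}

```text
time: 23.7
tool_pos: [0.4314, 0.2588, 0.1534]
tool_rot: [2.881, 1.528, -0.198]
contact_force: [0.2, 0.9, -0.7]
opening: 0.0917
```

Run:
```python
from h import *
st()
save("wrist","w18");save("scene","s18",(200,150,400,310),3.7)
print(proj("wrist",[[.431,.264,.09],[.431,.264,0]]),robot.spot_in("wrist","shaker_mid")[:2])
```

```text
t 23.7 p [0.4314 0.2588 0.1534] jaw -86.4 op 0.0917 F [ 0.2366  0.868  -0.6975] q [ 0.4032  0.3599  1.7195 -0.028   1.0273  1.9248]
[[ 0.0416  0.063  -0.9971]
 [-0.0083 -0.998  -0.0634]
 [-0.9991  0.0109 -0.041 ]]
[[263.8002 232.4063]
 [265.2079 205.1614]] [{'point': [263.0, 218.2], 'score': 0.67}]
```

View pics/w18.png

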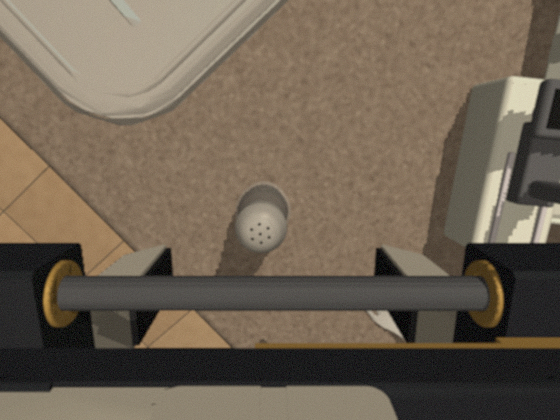

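View pics/s18.png

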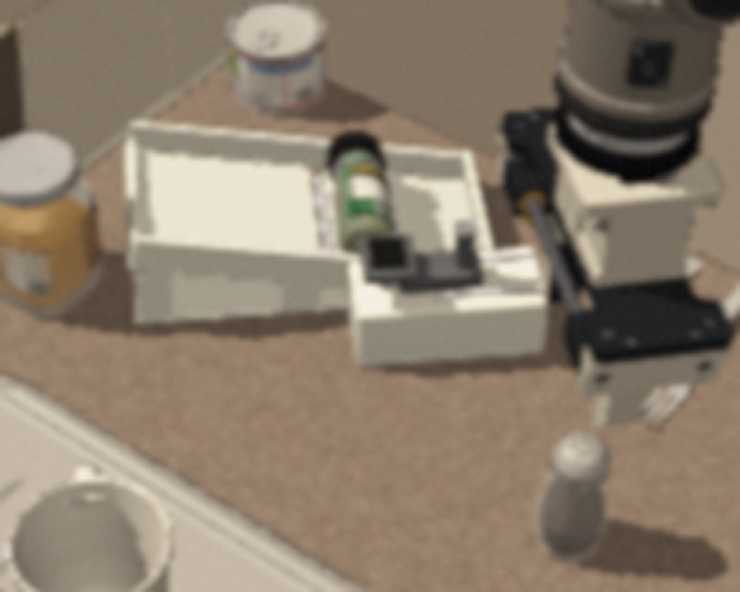

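{"api": "play_rows", "payload": {
  "moves": [
    [[0.015,-0.002,0.001,1,1],[0.022,-0.002,0.001,1,1],[0.024,-0.001,0.001,1,1],[0.022,-0.001,0,0.5,1],[0.016,0,0,0,1],[0.01,0,0,0,1],[0.005,0,0,0,1],[0.001,0,0,0,1],[0,0,0,0,1],[0,0,0,0,1]]
  ],
  "grip_force": 4
}}

```text
time: 24.85
tool_pos: [0.4366, 0.2633, 0.0369]
tool_rot: [3.023, 1.522, -0.121]
contact_force: [-0.9, 1.1, 0.6]
opening: 0.0921
```

Run:
```python
from h import *
st()
save("wrist","w19")
```

```text
t 24.85 p [0.4366 0.2633 0.0369] jaw -90.2 op 0.0921 F [-0.9153  1.1179  0.5771] q [ 0.4076  0.537   1.8275 -0.0363  0.7356  2.008 ]
[[ 0.0479 -0.0034 -0.9988]
 [-0.0059 -1.      0.0031]
 [-0.9988  0.0057 -0.048 ]]
```

View pics/w19.png

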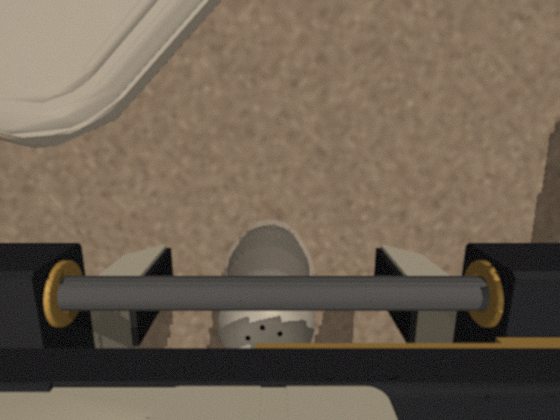

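{"api": "play_rows", "payload": {
  "moves": [
    [[0,-0.001,0.002,0,0.2],[0,0,0.001,0,0.1],[0,0,0,0,0.1],[0,0,0,0,0.1],[0,0,0,0,-1],[0,0,0,0,-1],[0,0,0,0,-1],[0,0,0,0,-1],[0,0,0,0,-1],[0,0,0,0,-1]]
  ],
  "grip_force": 4
}}

```text
time: 25.9
tool_pos: [0.4342, 0.2651, 0.0383]
tool_rot: [3.06, 1.52, -0.084]
contact_force: [0.6, 0.1, -0.4]
opening: 0.0399
```

Run:
```python
from h import *
st()
```

```text
t 25.9 p [0.4342 0.2651 0.0383] jaw -90.2 op 0.0399 F [ 0.5915  0.0595 -0.3741] q [ 0.4127  0.5318  1.8326 -0.0365  0.7326  2.0131]
[[ 0.051  -0.0031 -0.9987]
 [-0.0043 -1.      0.0029]
 [-0.9987  0.0042 -0.051 ]]
```

{"api": "play_rows", "payload": {
  "moves": [
    [[0,0,0,0,0],[-0.003,0,0,0,0],[-0.005,0,-0.001,0,0],[-0.004,0,0,0,0],[-0.001,0,0,0,0],[0,0,0,0,-1],[0,0,0,0,-1],[0,0,0,0,-1],[0,0,0,0,-1],[0,0,0,0,-1]]
  ],
  "grip_force": 4
}}

```text
time: 26.9
tool_pos: [0.4347, 0.2651, 0.0527]
tool_rot: [3.061, 1.519, -0.083]
contact_force: [-0.2, 0.9, 0.8]
opening: 0.0352
```

Run:
```python
from h import *
st()
```

```text
t 26.9 p [0.4347 0.2651 0.0527] jaw -90.2 op 0.0352 F [-0.2079  0.8917  0.783 ] q [ 0.4124  0.5082  1.8205 -0.0352  0.7678  2.011 ]
[[ 0.0513 -0.0031 -0.9987]
 [-0.0043 -1.      0.0029]
 [-0.9987  0.0041 -0.0513]]
```

{"api": "play_rows", "payload": {
  "moves": [
    [[0.001,0,-0.003,0,-1],[-0.001,0,-0.006,0,-1],[-0.001,0,-0.007,0,-1],[0.0005,0,-0.008,0,-1],[0.001,0,-0.008,0,-1],[0.002,0,-0.008,0,-1],[0.003,0,-0.007,0,-1],[0,0,0,0,-1],[0,0,0,0,-1],[0,0,0,0,-1]]
  ],
  "grip_force": 3
}}

```text
time: 27.9
tool_pos: [0.4882, 0.2648, 0.0501]
tool_rot: [3.079, 1.517, -0.067]
contact_force: [-0.3, 0.1, 1.2]
opening: 0.0367
```

Run:
```python
from h import *
st()
save("scene","s20",(250,180,400,310),5);save("wrist","w20")
```

```text
t 27.9 p [0.4882 0.2648 0.0501] jaw -90.2 op 0.0367 F [-0.3054  0.0667  1.2058] q [ 0.3724  0.5746  1.6962 -0.0314  0.8221  1.9677]
[[ 0.0539 -0.0039 -0.9985]
 [-0.0036 -1.      0.0037]
 [-0.9985  0.0034 -0.054 ]]
```

View pics/s20.png

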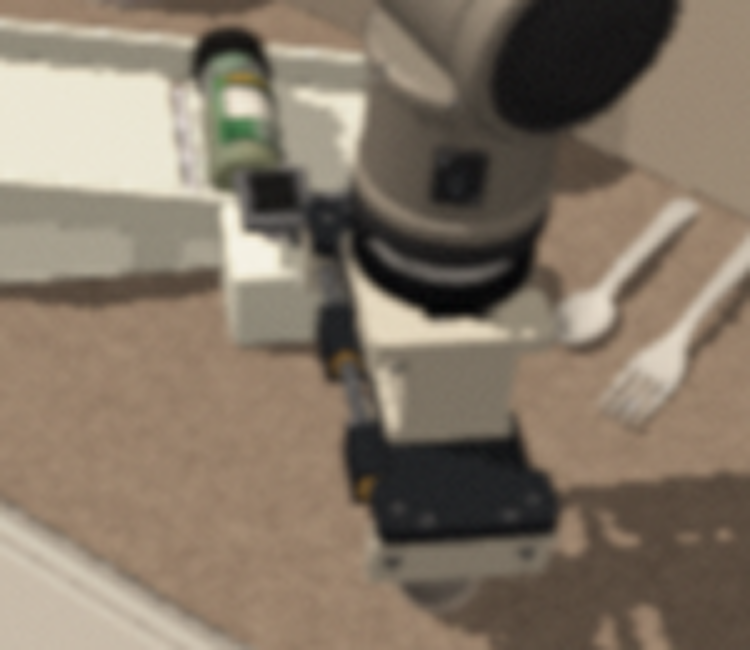

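View pics/w20.png

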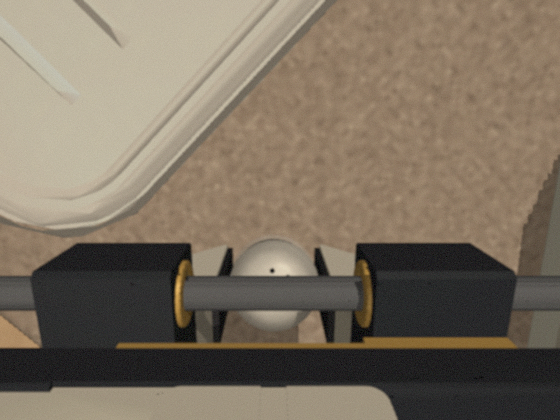

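Run:
```python
from h import *
for uv in [(338,300),(354,297)]: print(atz("scene",uv,0))
for t in (0,.3,.6,.9):
    for piv in (.055,):
        g=np.array([.4875,.265,.057]) ; a=np.array([np.sin(t),0,np.cos(t)])
        print(t,"top",proj("wrist",g+a*(.09-piv)),"base",proj("scene",g-a*piv))
```

```text
[0.4667 0.2753 0.    ]
[0.429  0.2718 0.    ]
0 top [[273.8263 310.9251]] base [[328.1019 296.8405]]
0.3 top [[273.686  281.0685]] base [[335.2108 295.3965]]
0.6 top [[273.5159 250.9909]] base [[341.8183 292.6965]]
0.9 top [[273.3434 225.2312]] base [[347.3761 288.9517]]
```

{"api": "play_rows", "payload": {
  "moves": [
    [[0.002,0,-0.006,0,-1],[0.002,0,-0.007,0,-1],[0.003,0,-0.007,0,-1],[0.004,0,-0.007,0,-1],[0.004,0,-0.006,0,-1],[0.005,0,-0.006,0,-1],[0.005,0,-0.005,0,-1],[0,0,0,0,-1],[0,0,0,0,-1],[0,0,0,0,-1]]
  ],
  "grip_force": 3
}}

```text
time: 29.0
tool_pos: [0.5356, 0.2645, 0.0243]
tool_rot: [3.056, 1.519, -0.089]
contact_force: [0.6, -0.6, -0.1]
opening: 0.0369
```

Run:
```python
from h import *
st()
save("scene","s21",(250,180,400,310),5);save("wrist","w21")
```

```text
t 29.0 p [0.5356 0.2645 0.0243] jaw -90.2 op 0.0369 F [ 0.5796 -0.6491 -0.0613] q [ 0.3419  0.6716  1.5883 -0.029   0.8351  1.9345]
[[ 0.0513 -0.0029 -0.9987]
 [-0.0046 -1.      0.0027]
 [-0.9987  0.0044 -0.0513]]
```

View pics/s21.png

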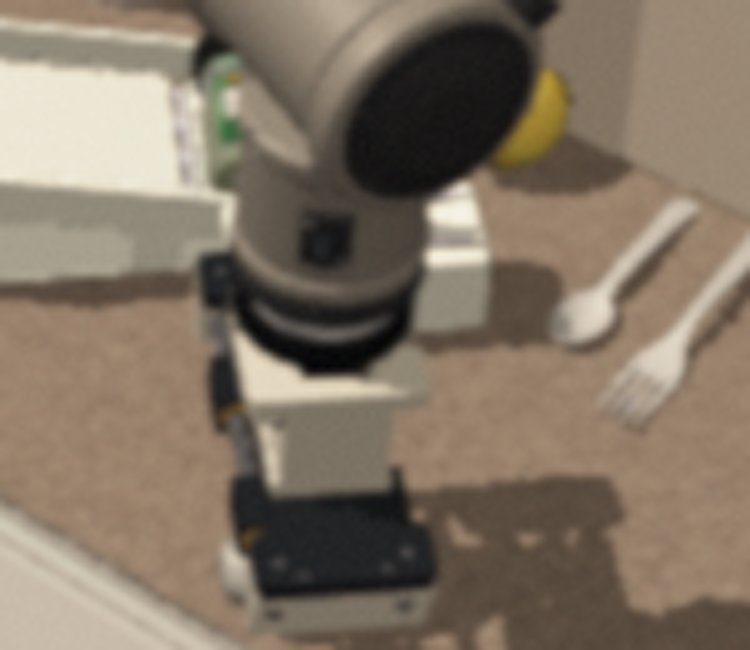

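View pics/w21.png

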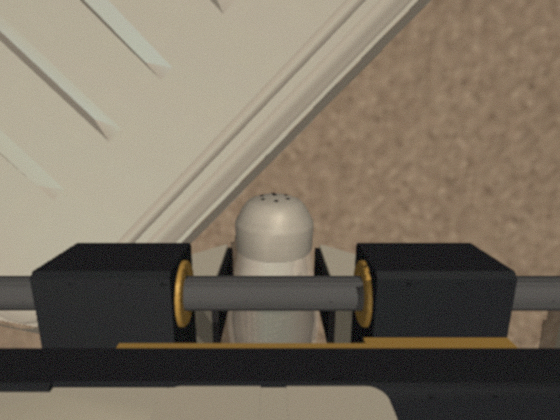

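{"api": "play_rows", "payload": {
  "moves": [
    [[0.003,0,-0.001,0,-1],[0.003,0,-0.001,0,-1],[0.003,0,0,0,-1],[0.003,0,0,0,-1],[0.001,0,0,0,-1],[0,0,0,0,-1],[0,0,0,0,-1],[0,0,0,0,-1],[0,0,0,0,-1],[0,0,0,0,-1]]
  ],
  "grip_force": 3
}}

```text
time: 30.1
tool_pos: [0.5407, 0.2668, 0.0138]
tool_rot: [3.141, 1.512, -0.003]
contact_force: [-0.0, 2.4, 3.3]
opening: 0.0363
```

Run:
```python
from h import *
st()
save("scene","s22",(250,180,400,310),5);save("wrist","w22")
for z in (.02,.03): print(atz("wrist",(274,190),z))
```

```text
t 30.1 p [0.5407 0.2668 0.0138] jaw -90.1 op 0.0363 F [-0.0147  2.41    3.2739] q [ 0.3419  0.6909  1.5859 -0.0275  0.8095  1.9337]
[[ 0.0589 -0.0025 -0.9983]
 [-0.0002 -1.      0.0025]
 [-0.9983  0.     -0.0589]]
[0.5776 0.2665 0.02  ]
[0.5789 0.2666 0.03  ]
```

View pics/w22.png

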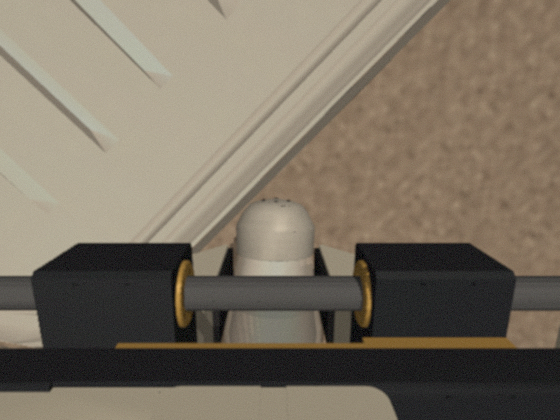

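View pics/s22.png

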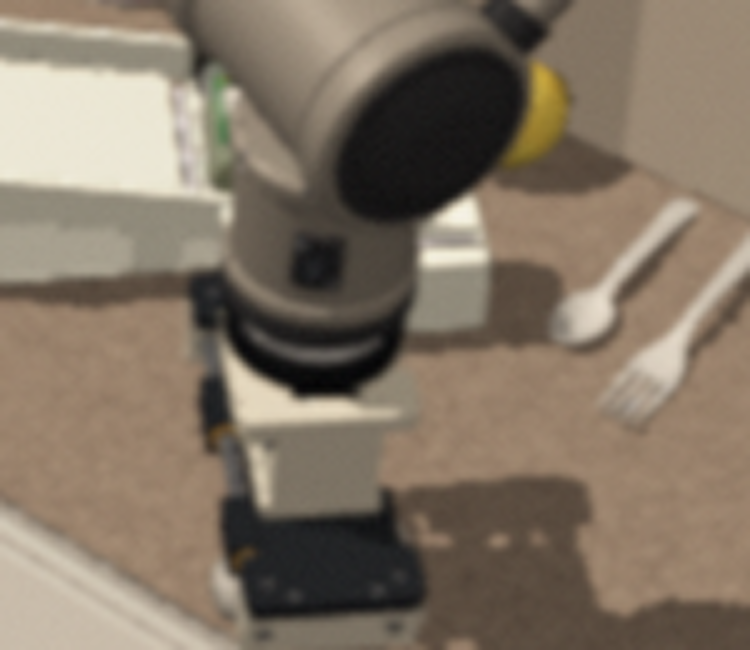

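Run:
```python
from h import *
p,R=plan([([0.54,.26,.13],None,3),(d2w([.05,.007,.14]),-2,13)],op=-1)
```

```text
[-0.039, 0.002, -0.002, 0.0, -1]
[-0.038, 0.003, -0.002, 0.0, -1]
[-0.039, 0.002, -0.002, 0.0, -1]
[-0.001, 0.021, -0.005, np.float64(-6.8), -1]
[0.0, 0.021, -0.002, np.float64(-6.8), -1]
[-0.001, 0.022, 0.001, np.float64(-6.8), -1]
[0.0, 0.021, 0.003, np.float64(-6.8), -1]
[-0.001, 0.02, 0.005, np.float64(-6.8), -1]
[0.0, 0.02, 0.008, np.float64(-6.8), -1]
[-0.001, 0.019, 0.011, np.float64(-6.8), -1]
[0.0, 0.018, 0.012, np.float64(-6.8), -1]
[-0.001, 0.015, 0.014, np.float64(-6.8), -1]
[0.0, 0.014, 0.017, np.float64(-6.8), -1]
[-0.001, 0.013, 0.017, np.float64(-6.8), -1]
[0.0, 0.009, 0.019, np.float64(-6.8), -1]
[-0.001, 0.008, 0.02, np.float64(-6.8), -1]
end [ 0.5979 -0.012   0.1404] -1.7460845823492206
```

{"api": "play_rows", "payload": {
  "moves": [
    [[0,0,0,0,-1],[0,0,0,0,-1],[-0.015,0,0,0,-1],[-0.035,0.001,-0.001,0,-1],[-0.04,0.002,-0.002,0,-1],[-0.02,0.01,-0.002,-3,-1],[0,0.021,-0.004,-6.8,-1],[0,0.021,-0.002,-6.8,-1],[0,0.022,0.001,-6.8,-1],[0,0.021,0.003,-6.8,-1]]
  ],
  "grip_force": 15
}}

```text
time: 31.2
tool_pos: [0.5562, 0.1665, 0.1318]
tool_rot: [2.43, 1.522, -0.163]
contact_force: [0.3, 0.0, -0.7]
opening: 0.0352
```

Run:
```python
from h import *
st()
save("scene","s23",(200,130,400,310),3.3);save("wrist","w23")
p,R=plan([(d2w([.05,.007,.13]),-2,9)],op=-1)
```

```text
t 31.2 p [0.5562 0.1665 0.1318] jaw -58.6 op 0.0352 F [ 0.2592  0.0428 -0.7249] q [ 0.1676  0.5073  1.5413 -0.0182  1.0472  1.1986]
[[ 0.0478  0.5207 -0.8524]
 [-0.0079 -0.8532 -0.5216]
 [-0.9988  0.0317 -0.0367]]
[0.001, 0.019, 0.006, np.float64(-6.3), -1]
[0.0, 0.019, 0.009, np.float64(-6.3), -1]
[0.001, 0.017, 0.01, np.float64(-6.3), -1]
[0.0, 0.016, 0.012, np.float64(-6.3), -1]
[0.001, 0.015, 0.014, np.float64(-6.3), -1]
[0.0, 0.013, 0.016, np.float64(-6.3), -1]
[0.001, 0.011, 0.016, np.float64(-6.3), -1]
[0.001, 0.01, 0.018, np.float64(-6.3), -1]
[0.0, 0.007, 0.019, np.float64(-6.3), -1]
end [ 0.5978 -0.0123  0.1302] -2.1836132029714737
```

View pics/w23.png

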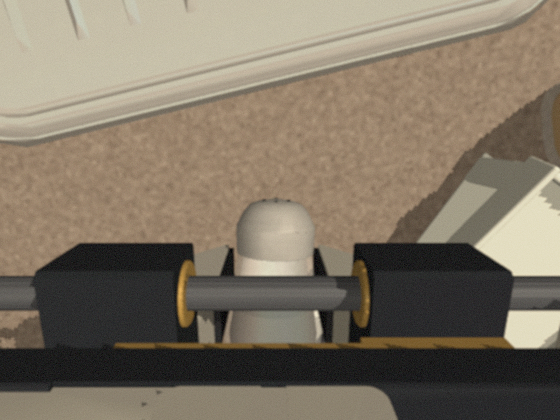

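View pics/s23.png

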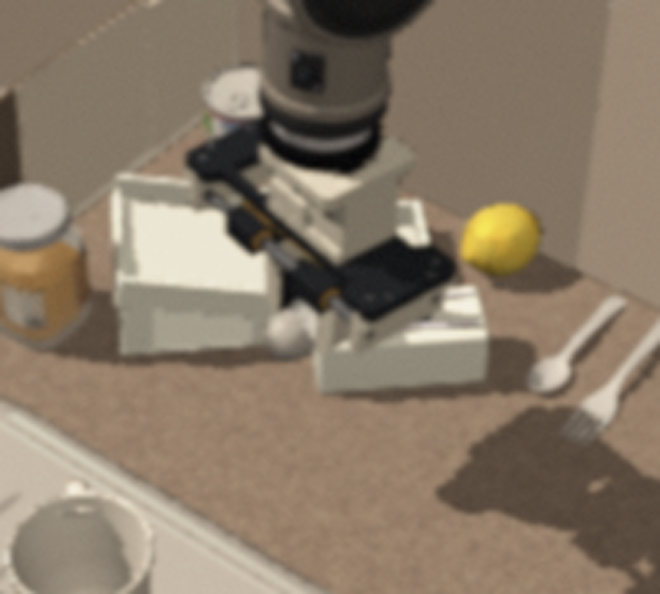

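Shaker is held lying, dome end at (275,200) in the wrist view. Next I carry it over the chute.

{"api": "play_rows", "payload": {
  "moves": [
    [[0,0.019,0.006,-6.3,-1],[0,0.019,0.009,-6.3,-1],[0,0.017,0.01,-6.3,-1],[0,0.016,0.012,-6.3,-1],[0,0.014,0.013,-6,-1],[0,0.011,0.014,-5,-1],[0,0.008,0.013,-4,-1],[0,0.004,0.01,-3,-1],[0,0.002,0.005,-2,-1],[0,0,0,0,-1]]
  ]
}}

```text
time: 32.3
tool_pos: [0.5815, 0.0185, 0.1355]
tool_rot: [1.571, 1.534, -0.23]
contact_force: [0.0, -0.3, -0.0]
opening: 0.0355
```

Run:
```python
from h import *
st();print(w2d(pose()[0]))
p,R=plan([(d2w([.05,.007,.08]),-2,9)],op=-1)
```

```text
t 32.3 p [0.5815 0.0185 0.1355] jaw -13.2 op 0.0355 F [ 0.0252 -0.2552 -0.02  ] q [-0.0972  0.509   1.5261 -0.0056  1.0698  0.1354]
[[ 0.0361  0.973  -0.228 ]
 [-0.0084 -0.2279 -0.9737]
 [-0.9993  0.0371 -0.    ]]
[0.0327 0.0374 0.1355]
[0.006, 0.002, 0.003, np.float64(-1.2), -1]
[0.007, 0.003, 0.003, np.float64(-1.2), -1]
[0.006, 0.002, 0.003, np.float64(-1.2), -1]
[0.006, 0.002, 0.003, np.float64(-1.2), -1]
[0.006, 0.002, 0.003, np.float64(-1.2), -1]
[0.007, 0.002, 0.003, np.float64(-1.2), -1]
[0.006, 0.002, 0.003, np.float64(-1.2), -1]
[0.006, 0.002, 0.004, np.float64(-1.2), -1]
[0.006, 0.001, 0.003, np.float64(-1.2), -1]
end [ 0.5972 -0.0124  0.0803] -2.374129173206685
```

{"api": "play_rows", "payload": {
  "moves": [
    [[0.005,0.003,0.004,-1.6,-1],[0.007,0.003,0.005,-1.6,-1],[0.007,0.003,0.005,-1.6,-1],[0.007,0.003,0.005,-1.6,-1],[0.007,0.002,0.004,-1.6,-1],[0.007,0.002,0.003,-1.5,-1],[0.005,0.001,0.002,-1,-1],[0.002,0,0.001,-0.5,-1],[0,0,0,0,-1],[0,0,0,0,-1]]
  ]
}}

```text
time: 33.3
tool_pos: [0.5931, -0.0074, 0.0882]
tool_rot: [1.405, 1.539, -0.211]
contact_force: [-0.7, 0.3, -1.1]
opening: 0.0354
```

Run:
```python
from h import *
st();print(w2d(pose()[0]))
save("scene","s24",(220,130,360,230),5);save("wrist","w24")
```

```text
t 33.3 p [ 0.5931 -0.0074  0.0882] jaw -2.6 op 0.0354 F [-0.7348  0.283  -1.1328] q [-0.1405  0.585   1.5384 -0.0027  0.9866 -0.094 ]
[[ 0.031   0.9985 -0.0451]
 [-0.0066 -0.0449 -0.999 ]
 [-0.9995  0.0312  0.0052]]
[0.0452 0.0118 0.0882]
```

View pics/w24.png

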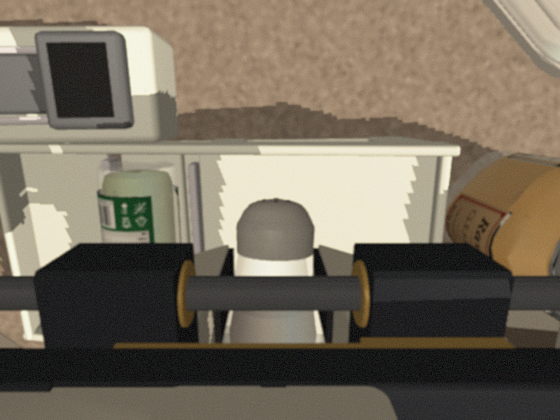

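View pics/s24.png

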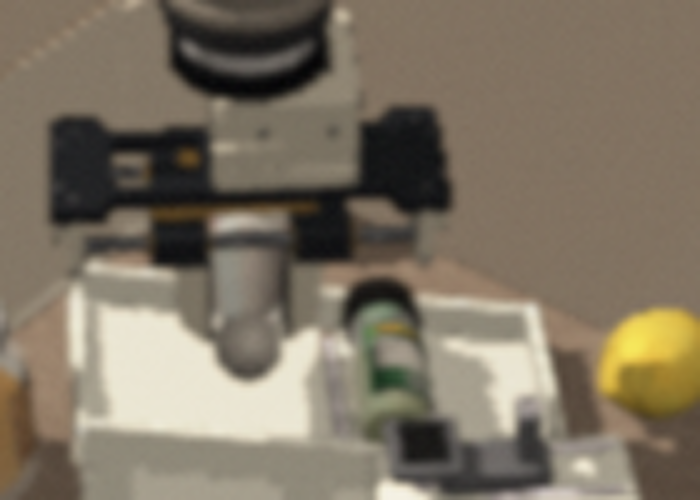

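{"api": "play_rows", "payload": {
  "moves": [
    [[0.005,0.002,0.001,-0.3,-1],[0.007,0.002,0.001,-0.3,-1],[0.007,0.001,0.001,0,-1],[0.005,0,0.001,0,-1],[0.003,0,0,0,-1],[0.001,0,0,0,-1],[0,0,0,0,-1],[0,0,0,0,-1],[0,0,0,0,-1],[0,0,0,0,-1]]
  ]
}}

```text
time: 34.4
tool_pos: [0.5995, -0.0123, 0.0583]
tool_rot: [1.396, 1.538, -0.209]
contact_force: [0.7, -0.5, -0.0]
opening: 0.0355
```

Run:
```python
from h import *
st();print(w2d(pose()[0]))
save("scene","s25",(220,130,360,230),5);save("wrist","w25")
```

```text
t 34.4 p [ 0.5995 -0.0123  0.0583] jaw -1.9 op 0.0355 F [ 0.6736 -0.5234 -0.0401] q [-0.1471  0.6329  1.5454 -0.0025  0.9309 -0.1116]
[[ 0.0317  0.9989 -0.0341]
 [-0.0067 -0.0339 -0.9994]
 [-0.9995  0.0319  0.0056]]
[0.0518 0.0073 0.0583]
```

View pics/w25.png

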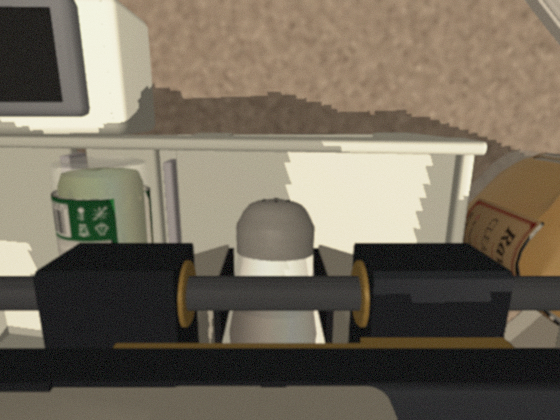

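View pics/s25.png

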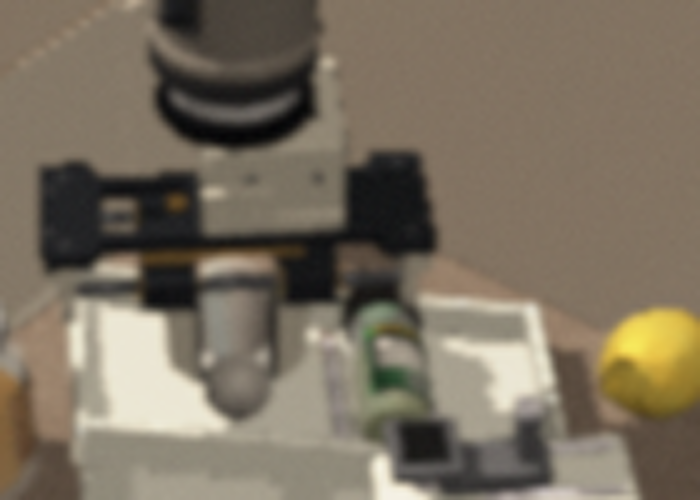

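{"api": "play_rows", "payload": {
  "moves": [
    [[0.001,0,0,0,-1],[0,0,0,0,-0.15],[0,0,0,0,-0.1],[0,0,0,0,-0.05],[0,0,0,0,0],[0,-0.002,0,0,0],[0,-0.002,0,0,0],[0,-0.001,0,0,0],[0,0,0,0,0],[0,0,0,0,0]]
  ]
}}

```text
time: 35.5
tool_pos: [0.5943, -0.0121, 0.0577]
tool_rot: [1.397, 1.537, -0.208]
contact_force: [0.6, 0.0, 0.7]
opening: 0.0459
```

Run:
```python
from h import *
st();print(w2d(pose()[0]))
save("scene","s26",(220,130,360,230),5);save("wrist","w26")
```

```text
t 35.5 p [ 0.5943 -0.0121  0.0577] jaw -1.9 op 0.0459 F [0.6244 0.0352 0.69  ] q [-0.1481  0.6255  1.5628 -0.0025  0.9199 -0.1127]
[[ 0.0327  0.9989 -0.0341]
 [-0.0069 -0.0339 -0.9994]
 [-0.9994  0.0329  0.0058]]
[0.0465 0.0073 0.0577]
```

View pics/w26.png

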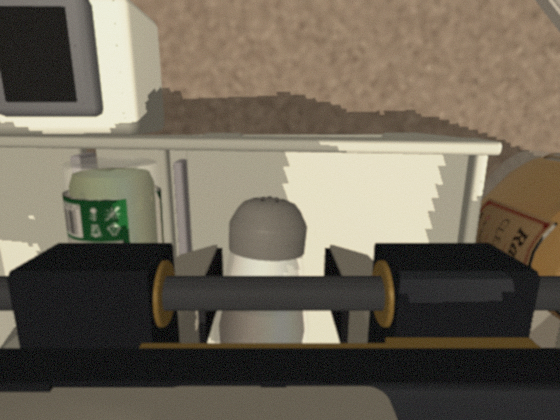

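View pics/s26.png

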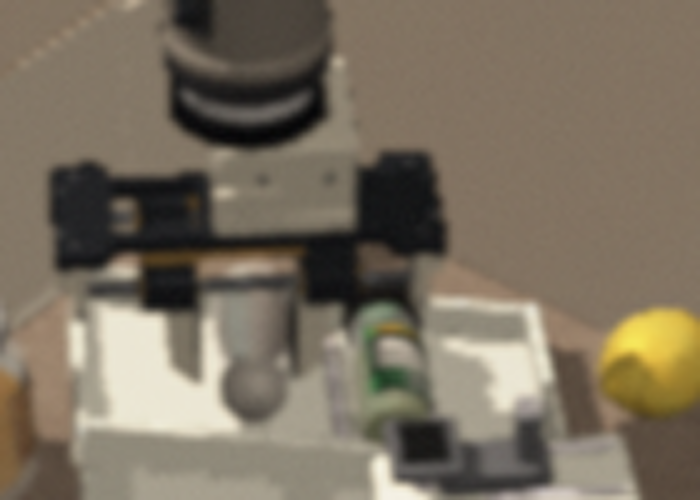

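{"api": "play_rows", "payload": {
  "moves": [
    [[-0.004,0,0,0,0],[-0.006,0,0,0,0],[-0.008,0,0,0,0],[-0.008,0,0,0,0],[-0.01,0,0,0,0],[-0.015,0,0,0,0],[-0.02,0,0,0,0],[-0.02,0,0,0,0],[-0.01,0,0,0,0],[0,0,0,0,-1]]
  ]
}}

```text
time: 36.6
tool_pos: [0.5916, -0.0114, 0.1684]
tool_rot: [1.404, 1.533, -0.201]
contact_force: [0.1, 1.2, 0.1]
opening: 0.0414
```

Run:
```python
from h import *
st();print(w2d(pose()[0]))
save("scene","s27",(220,130,360,230),5);save("wrist","w27")
```

```text
t 36.6 p [ 0.5916 -0.0114  0.1684] jaw -1.9 op 0.0414 F [0.0926 1.1528 0.0904] q [-0.1477  0.4917  1.4559 -0.0022  1.1563 -0.1129]
[[ 0.0371  0.9987 -0.034 ]
 [-0.0076 -0.0338 -0.9994]
 [-0.9993  0.0373  0.0063]]
[0.0439 0.0078 0.1684]
```

View pics/w27.png

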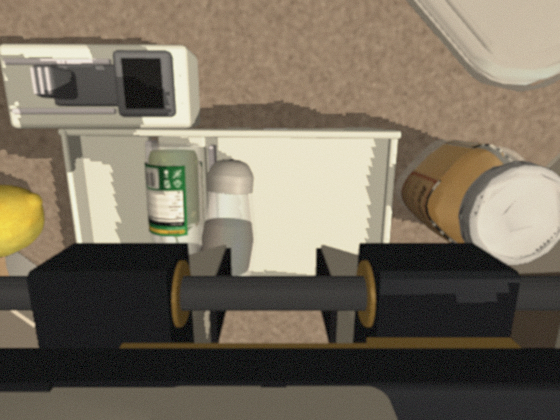

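View pics/s27.png

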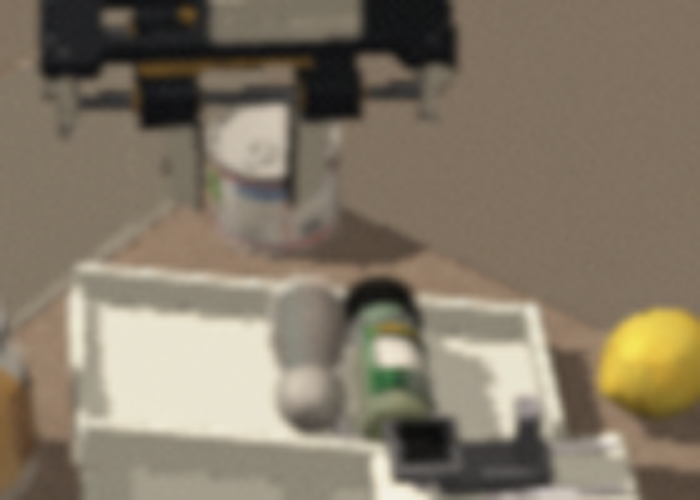

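Run:
```python
from h import *
print(robot.spot_in("wrist","tab_grip")[:2], w2d(atz("wrist",(42,68),.098)))
print(robot.spot_in("wrist","key_top")[:2], w2d(atz("wrist",(146,83),.078)))
print(w2d([.465,.078,0]),w2d([.515,.0758,0]))
p,R=plan([(d2w([-.084,.093,.15]),-90,12)],op=0)
```

```text
[{'point': [79.9, 82.3], 'score': 0.96}] [-0.0836  0.1005  0.098 ]
[{'point': [141.5, 82.7], 'score': 0.66}] [-0.0326  0.0943  0.078 ]
[-0.0858  0.0928  0.    ] [-0.0358  0.0923  0.    ]
[0.001, -0.011, -0.007, np.float64(7.3), 0]
[0.001, -0.011, -0.006, np.float64(7.3), 0]
[0.001, -0.012, -0.004, np.float64(7.3), 0]
[0.001, -0.012, -0.003, np.float64(7.3), 0]
[0.001, -0.013, -0.001, np.float64(7.3), 0]
[0.0, -0.013, 0.001, np.float64(7.3), 0]
[0.001, -0.012, 0.002, np.float64(7.3), 0]
[0.001, -0.013, 0.004, np.float64(7.3), 0]
[0.001, -0.011, 0.005, np.float64(7.3), 0]
[0.001, -0.011, 0.007, np.float64(7.3), 0]
[0.001, -0.01, 0.008, np.float64(7.3), 0]
[0.001, -0.009, 0.009, np.float64(7.3), 0]
end [0.4668 0.0785 0.1498] -89.5547550502736
```

{"api": "play_rows", "payload": {
  "moves": [
    [[0,-0.011,-0.007,7.3,0],[0,-0.011,-0.006,7.3,0],[0,-0.012,-0.004,7.3,0],[0,-0.012,-0.003,7.3,0],[0,-0.013,-0.001,7.3,0],[0,-0.013,0.001,7.3,0],[0,-0.012,0.002,7.3,0],[0,-0.013,0.004,7.3,0],[0,-0.011,0.005,7.3,0],[0,-0.011,0.007,7.3,0]]
  ]
}}

```text
time: 37.8
tool_pos: [0.48, 0.0673, 0.1508]
tool_rot: [2.476, 1.559, -0.456]
contact_force: [0.4, 0.6, -0.3]
opening: 0.0458
```

Run:
```python
from h import *
st();print(w2d(pose()[0]))
p,R=plan([(d2w([-.084,.093,.145]),-91,6)],op=0)
```

```text
t 37.8 p [0.48   0.0673 0.1508] jaw -78.0 op 0.0458 F [ 0.3611  0.6498 -0.2928] q [-0.0154  0.3433  1.7531 -0.0061  1.0341  1.3484]
[[ 0.011   0.2084 -0.978 ]
 [-0.0054 -0.978  -0.2085]
 [-0.9999  0.0076 -0.0096]]
[-0.0704  0.0826  0.1508]
[0.001, -0.002, 0.002, np.float64(2.2), 0]
[0.001, -0.002, 0.002, np.float64(2.2), 0]
[0.001, -0.003, 0.002, np.float64(2.2), 0]
[0.001, -0.002, 0.002, np.float64(2.2), 0]
[0.001, -0.001, 0.002, np.float64(2.2), 0]
[0.001, -0.002, 0.002, np.float64(2.2), 0]
end [0.4667 0.0778 0.1446] -91.16938206551787
```

{"api": "play_rows", "payload": {
  "moves": [
    [[0,-0.002,0.002,2.5,0],[0,-0.002,0.002,2.5,0],[0,-0.002,0.002,2.2,0],[0,-0.002,0.002,2.2,0],[0,-0.001,0.002,2,0],[0,-0.001,0.001,1,0],[0,0,0,0.5,0],[0,0,0,0,0],[0,0,0,0,0],[0,0,0,0,0]]
  ]
}}

```text
time: 38.8
tool_pos: [0.4618, 0.0775, 0.1436]
tool_rot: [0.819, 1.564, -2.348]
contact_force: [0.2, -0.5, -0.0]
opening: 0.0455
```

Run:
```python
from h import *
st();print(w2d(pose()[0]))
save("scene","s28",(280,150,380,250),6);save("wrist","w28")
print(proj("wrist",[d2w([-.084,.093,.098]),d2w([-.034,.092,.078])]))
```

```text
t 38.8 p [0.4618 0.0775 0.1436] jaw -91.5 op 0.0455 F [ 0.2211 -0.5385 -0.0067] q [ 0.0059  0.3335  1.7921 -0.006   1.0211  1.6055]
[[-0.0051 -0.0257 -0.9997]
 [-0.0052 -0.9997  0.0257]
 [-1.      0.0053  0.0049]]
[-0.089   0.0921  0.1436]
[[271.6312 228.4609]
 [273.9118 137.5574]]
```

View pics/w28.png

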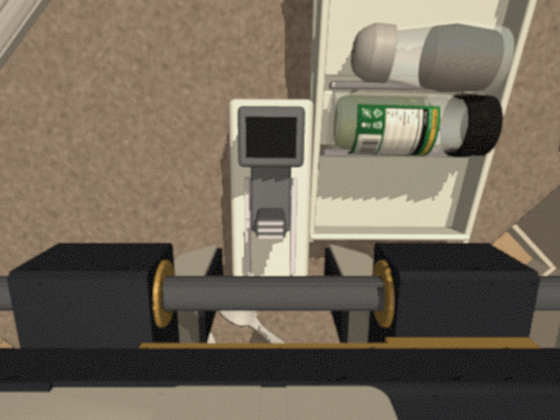

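View pics/s28.png

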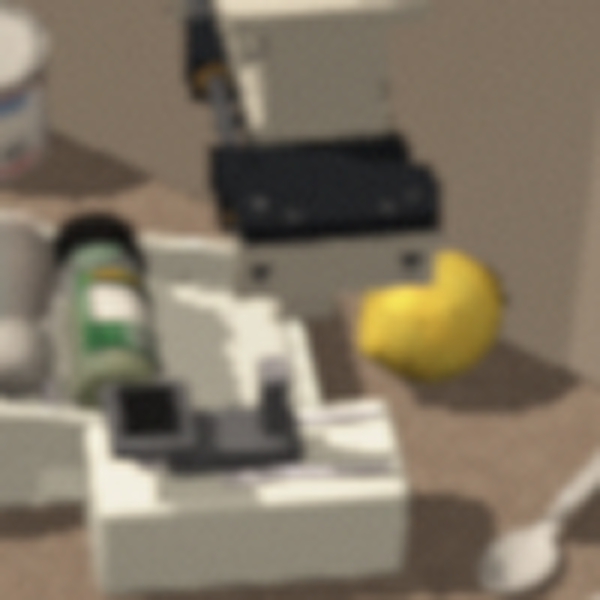

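{"api": "play_rows", "payload": {
  "moves": [
    [[0.008,0,-0.002,0,0],[0.012,0,-0.002,0,0],[0.014,0,-0.001,0,0],[0.012,0,0,0,0],[0.01,0,0,0,0],[0.007,0,0,0,0],[0.004,0,0,0,0],[0.001,0,0,0,0],[0,0,0,0,0],[0,0,0,0,0]]
  ]
}}

```text
time: 39.9
tool_pos: [0.4681, 0.0768, 0.0714]
tool_rot: [1.118, 1.565, -2.05]
contact_force: [-0.8, 0.4, -0.8]
opening: 0.0456
```

Run:
```python
from h import *
st();print(w2d(pose()[0]))
save("scene","s29",(280,150,380,250),6);save("wrist","w29")
```

```text
t 39.9 p [0.4681 0.0768 0.0714] jaw -91.5 op 0.0456 F [-0.7963  0.4    -0.8218] q [ 0.0043  0.4484  1.8596 -0.0069  0.8363  1.6053]
[[-0.0027 -0.0256 -0.9997]
 [-0.0052 -0.9997  0.0256]
 [-1.      0.0052  0.0025]]
[-0.0827  0.0916  0.0714]
```

View pics/w29.png

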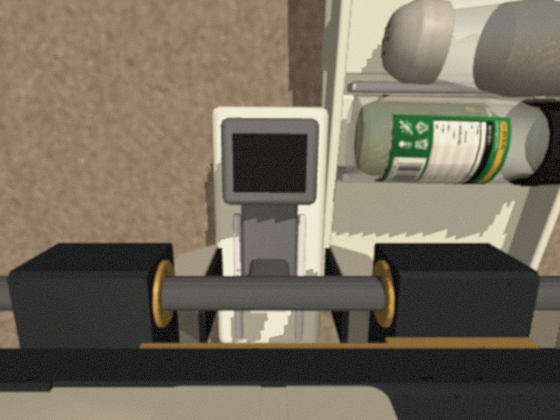

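View pics/s29.png

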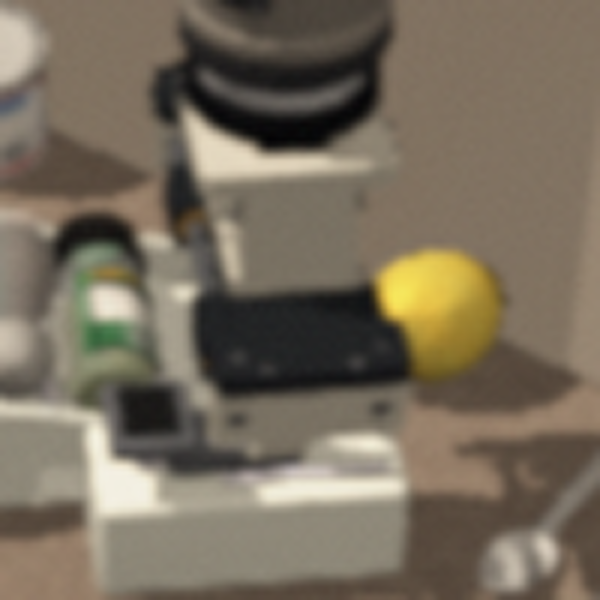

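Fin sits between the jaws at (270,265). I close at 20 N and then pull towards -x in the next call.

{"api": "play_rows", "payload": {
  "moves": [
    [[0,0,0,0,-1],[0,0,0,0,-1],[0,0,0,0,-1],[0,0,0,0,-1],[0,0,0,0,-1],[0,0,0.003,0,-1],[0,0,0.005,0,-1],[0,0,0.005,0,-1],[0,0,0.005,0,-1],[0,0,0,0,-1]]
  ],
  "grip_force": 20
}}

```text
time: 41.0
tool_pos: [0.4503, 0.0792, 0.0723]
tool_rot: [2.616, 1.568, -0.553]
contact_force: [1.2, 1.6, -1.9]
opening: 0.0178
```

Run:
```python
from h import *
st();print(w2d(pose()[0]))
```

```text
t 41.0 p [0.4503 0.0792 0.0723] jaw -91.6 op 0.0178 F [ 1.2158  1.6254 -1.8821] q [ 0.0075  0.4199  1.9089 -0.0023  0.8102  1.6071]
[[ 0.0027 -0.0273 -0.9996]
 [-0.0017 -0.9996  0.0273]
 [-1.      0.0016 -0.0027]]
[-0.1005  0.0935  0.0723]
```

{"api": "play_rows", "payload": {
  "moves": [
    [[0,0,0.002,0,-1],[0,0,0.002,0,-1],[0,0,0,0,-1],[0,0,0,0,-0.3],[0,0,0,0,-0.1],[0,0,0,0,0],[-0.01,0,0,0,0],[-0.02,0,0,0,0],[-0.02,0,0,0,0],[0,0,0,0,0]]
  ]
}}

```text
time: 42.0
tool_pos: [0.4447, 0.0787, 0.1254]
tool_rot: [1.607, 1.568, -1.562]
contact_force: [0.5, -0.0, -0.6]
opening: 0.0459
```

Run:
```python
from h import *
st();print(w2d(pose()[0]))
save("wrist","w30")
o,d=0,0
print(robot.spot_in("wrist","key_top")[:1])
print(proj("wrist",[d2w([-.0345,.0925,.078])]))
plan([(d2w([-.034,.0925,.125]),None,8)],op=-1)
```

```text
t 42.0 p [0.4447 0.0787 0.1254] jaw -91.5 op 0.0459 F [ 0.528  -0.0316 -0.5798] q [ 0.0072  0.3288  1.8625 -0.0036  0.9503  1.607 ]
[[ 0.     -0.0269 -0.9996]
 [-0.0029 -0.9996  0.0269]
 [-1.      0.0029 -0.0001]]
[-0.1061  0.0927  0.1254]
[{'point': [274.7, 109.4], 'score': 0.82}]
[[274.5724 105.0427]]
[0.0, 0.0, -0.009, 0.0, -1]
[-0.001, 0.0, -0.009, 0.0, -1]
[0.0, 0.0, -0.01, 0.0, -1]
[0.0, 0.0, -0.009, 0.0, -1]
[0.0, 0.0, -0.009, 0.0, -1]
[-0.001, 0.001, -0.009, 0.0, -1]
[0.0, 0.0, -0.009, 0.0, -1]
[0.0, 0.0, -0.009, 0.0, -1]
end [0.5163 0.0757 0.125 ] -91.54124448427753
```

View pics/w30.png

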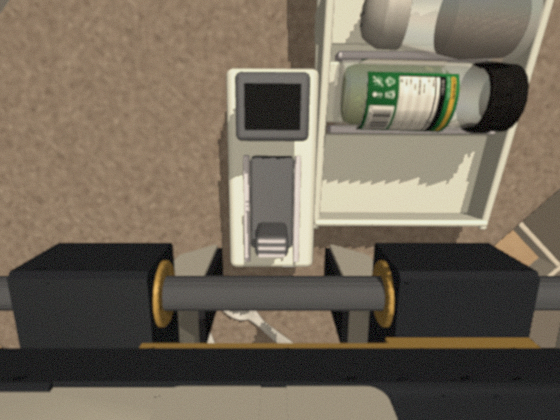

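{"api": "play_rows", "payload": {
  "moves": [
    [[0,0,-0.008,0,-1],[0,0,-0.012,0,-1],[0,0,-0.013,0,-1],[0,0,-0.012,0,-1],[0,0,-0.01,0,-1],[0,0,-0.007,0,-1],[0,0,-0.004,0,-1],[0,0,-0.001,0,-1],[0,0,0,0,-1],[0,0,0,0,-1]]
  ]
}}

```text
time: 43.1
tool_pos: [0.5143, 0.0764, 0.1178]
tool_rot: [0.281, 1.558, -2.887]
contact_force: [0.0, -0.5, 0.5]
opening: 0.0003
```

Run:
```python
from h import *
st();print(w2d(pose()[0]))
save("scene","s31",(280,150,380,250),6)
```

```text
t 43.1 p [0.5143 0.0764 0.1178] jaw -91.6 op 0.0003 F [ 0.019  -0.5238  0.4883] q [ 0.0019  0.4542  1.6795 -0.0037  1.0201  1.6018]
[[-0.0122 -0.0271 -0.9996]
 [-0.0032 -0.9996  0.0272]
 [-0.9999  0.0035  0.0121]]
[-0.0365  0.0928  0.1178]
```

View pics/s31.png

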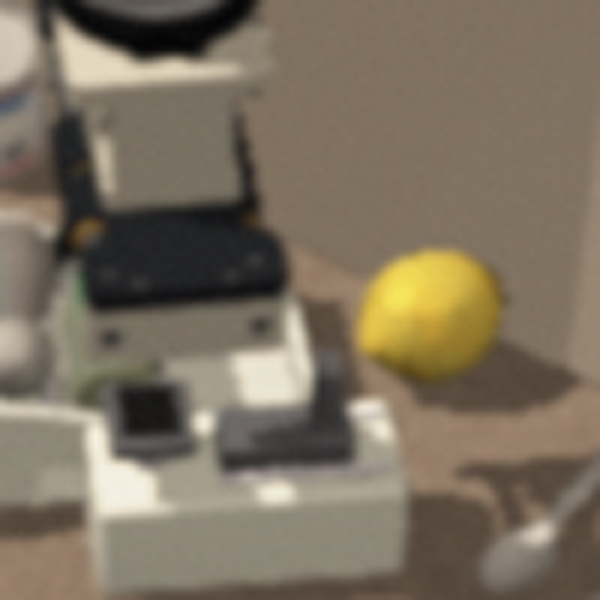

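{"api": "play_rows", "payload": {
  "moves": [
    [[0.008,0,0,0,-1],[0.012,0,0,0,-1],[0.01,0,0,0,-1],[0.007,0,0,0,-1],[0.006,0,0,0,-1],[0.006,0,0,0,-1],[0.005,0,0,0,-1],[0.004,0,0,0,-1],[0.003,0,0,0,-1],[0.001,0,0,0,-1]]
  ]
}}

```text
time: 44.15
tool_pos: [0.5134, 0.0764, 0.0627]
tool_rot: [0.595, 1.564, -2.573]
contact_force: [-2.8, -0.6, 6.7]
opening: 0.0007
```

Run:
```python
from h import *
st();print(w2d(pose()[0]))
save("wrist","w32");save("scene","s32",(250,150,380,250),5)
```

```text
t 44.15 p [0.5134 0.0764 0.0627] jaw -91.5 op 0.0007 F [-2.773  -0.6295  6.6876] q [ 0.0024  0.5271  1.7418 -0.0051  0.8788  1.6022]
[[-0.0061 -0.0258 -0.9996]
 [-0.0039 -0.9997  0.0258]
 [-1.      0.0041  0.006 ]]
[-0.0374  0.0928  0.0627]
```

View pics/w32.png

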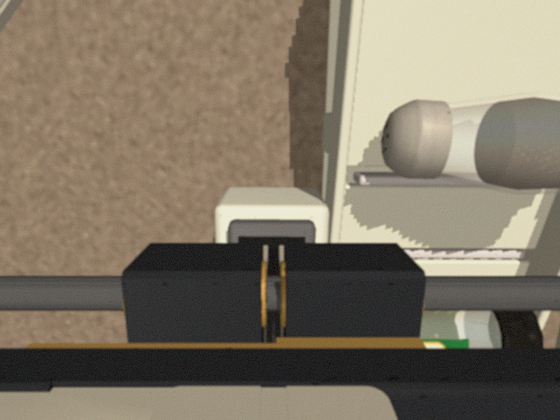

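View pics/s32.png

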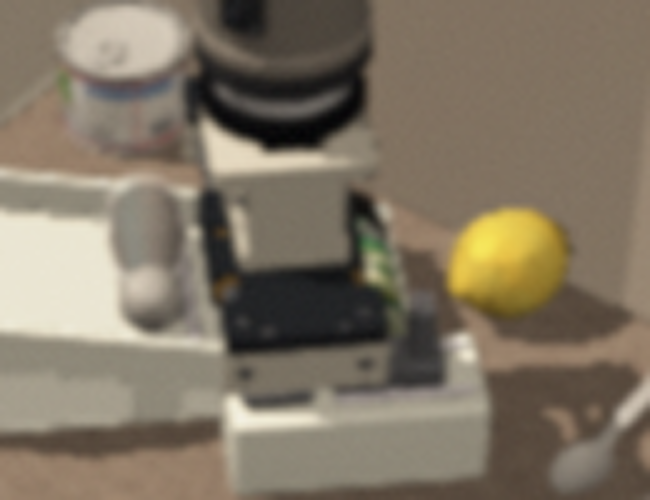

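{"api": "play_rows", "payload": {
  "moves": [
    [[0.001,0,0,0,-1],[0.001,0,0,0,-1],[0,0,0,0,-1],[-0.003,0,0,0,-1],[-0.006,0,0,0,-1],[-0.008,0,0,0,-1],[-0.015,0,0,0,-1],[-0.025,0,0,0,-1],[-0.03,0,0,0,-1],[0,0,0,0,-1]]
  ]
}}

```text
time: 45.25
tool_pos: [0.5133, 0.0767, 0.1531]
tool_rot: [0.58, 1.563, -2.587]
contact_force: [0.1, -0.2, 0.7]
opening: 0.0002
```

Run:
```python
from h import *
st();print(w2d(pose()[0]))
save("wrist","w33");save("scene","s33",(250,150,380,250),5)
```

```text
t 45.25 p [0.5133 0.0767 0.1531] jaw -91.5 op 0.0002 F [ 0.0822 -0.2253  0.6527] q [ 0.0031  0.4072  1.6436 -0.0047  1.0976  1.6016]
[[-0.0068 -0.0255 -0.9997]
 [-0.0042 -0.9997  0.0256]
 [-1.      0.0044  0.0067]]
[-0.0375  0.0931  0.1531]
```

View pics/w33.png

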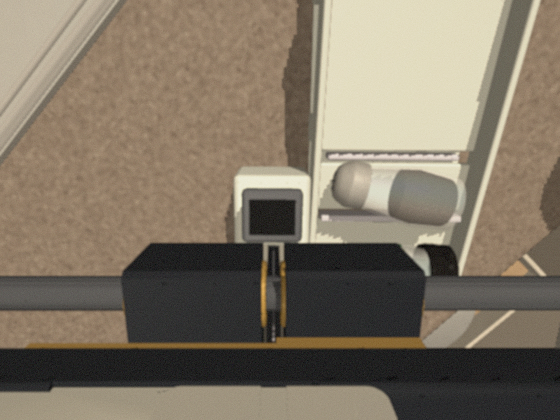

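View pics/s33.png

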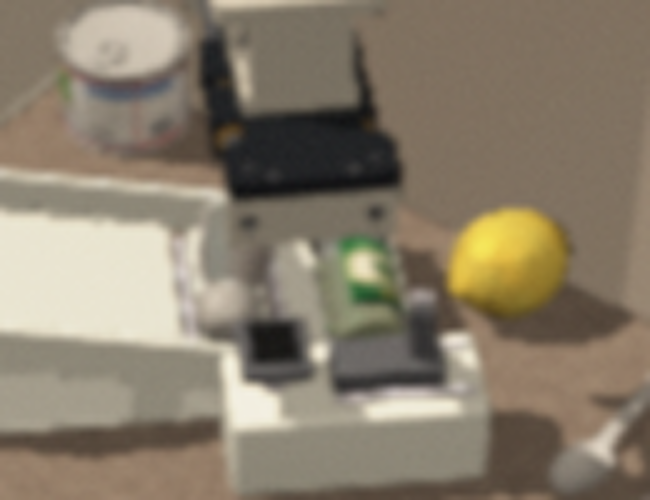

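{"api": "play_rows", "payload": {
  "moves": [
    [[-0.02,-0.005,0,0,-1],[-0.01,-0.015,0.005,0,-1],[0,-0.025,0.008,0,-1],[0,-0.025,0.008,0,-1],[0,-0.025,0.008,0,-1],[0,-0.025,0.005,0,-1],[0,-0.015,0,0,-1],[0,-0.008,0,0,-1],[0,0,0,0,-1],[0,0,0,0,-1]]
  ]
}}

```text
time: 46.35
tool_pos: [0.4713, 0.2294, 0.1705]
tool_rot: [0.226, 1.537, -2.941]
contact_force: [0.5, 0.3, 0.1]
opening: 0.0004
```

Run:
```python
from h import *
st()
save("wrist","w34");save("scene","s34",(200,150,340,250),5);save("top","t34",(230,130,400,310),3.3)
save("top","t34f")
o={}
robot.read_camera("scene")
for n in ["jar_mid","shaker_mid"]:
    for c,z in [("scene",.04),("top",.04)]:
        r=robot.spot_in(c,n)
        if r: print(n,c,r[0]["score"],w2d(atz(c,r[0]["point"],z)))
```

```text
t 46.35 p [0.4713 0.2294 0.1705] jaw -91.5 op 0.0004 F [0.4747 0.321  0.1071] q [0.3046 0.4111 1.5836 0.0038 1.1807 1.8993]
[[-0.0333 -0.0253 -0.9991]
 [-0.0068 -0.9996  0.0256]
 [-0.9994  0.0076  0.0331]]
jar_mid scene 0.46 [-0.0786  0.0119  0.04  ]
jar_mid top 0.96 [-0.0839  0.003   0.04  ]
shaker_mid scene 0.62 [-0.0384 -0.003   0.04  ]
shaker_mid top 0.89 [-0.0288 -0.0006  0.04  ]
```

View pics/w34.png

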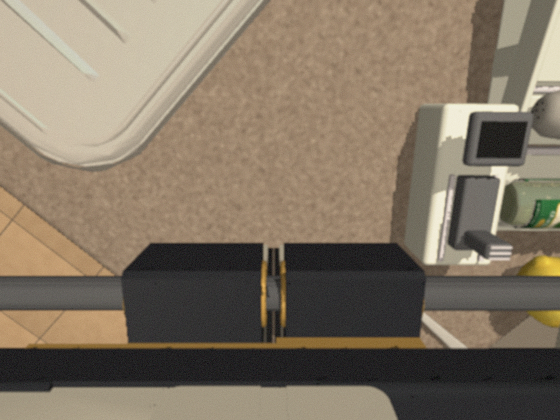

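View pics/s34.png

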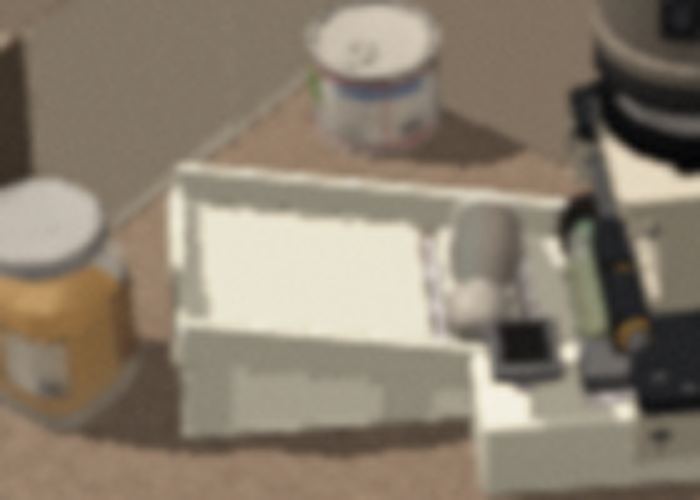

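View pics/t34.png

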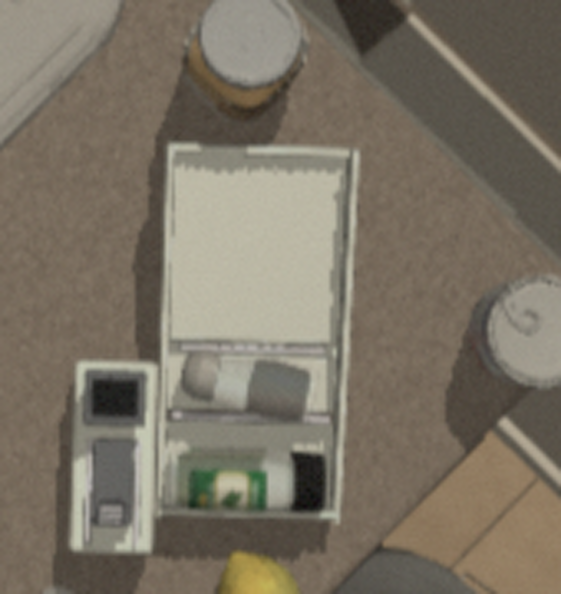

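Run:
```python
from h import *
print(robot.observe()["time"])
for p in [(245,381),(188,372),(300,390)]:
    print(w2d(atz("top",(230+p[0]/3.3,130+p[1]/3.3),.045)))
save("top","t35",(270,210,340,300),8); 
print(w2d(atz("top",(230+110/3.3,130+512/3.3),.098)), w2d(atz("top",(230+115/3.3,130+397/3.3),.078)))
im=cv2.imread("pics/t35.png")
f=lambda x:.008+.2126*(x+.11)
for x,y,ps,z in [(-.0185,0,-8,.0205)]:
    r=cyl([x,y,f(x)+z+.0],np.radians(180+ps),np.radians(0),.022,.017,.09)
    # base at -y: axis base->top = +y
    overlay("top",im,"pics/t35o.png",r,(270,210,340,300),8)
```

```text
46.8
[-0.0221  0.0054  0.045 ]
[-0.0172  0.0438  0.045 ]
[-0.027  -0.0316  0.045 ]
[-0.1053  0.0918  0.098 ] [-0.034   0.0914  0.078 ]
```

View pics/t35o.png

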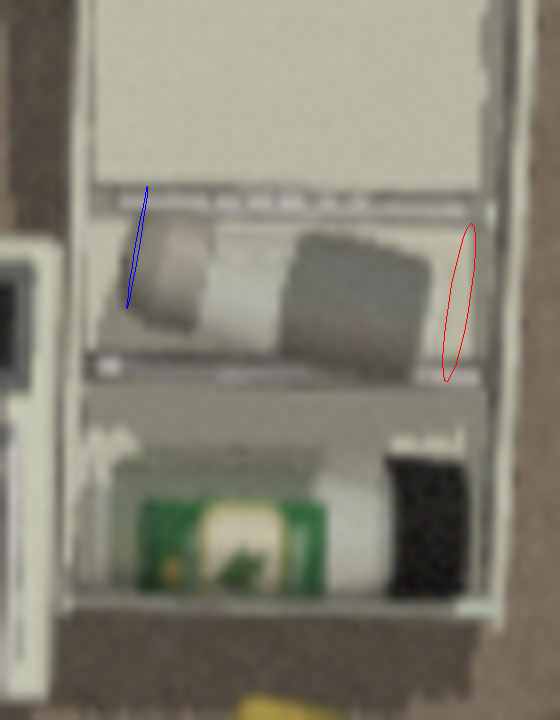

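Run:
```python
from h import *
a=robot.read_camera("top").astype(int); 
for i in range(6): robot.read_camera("scene")
b=robot.read_camera("top").astype(int)
print(np.abs(a-b)[230:295,275:340].mean(), np.abs(a-b)[300:330,200:260].mean(), robot.observe()["time"])
for n,z in [("honey_jar",.055),("tin_small",.03),("mug_spare",.05)]:
    r=robot.spot_in("top",n); print(n,r[0]["score"],atz("top",r[0]["point"],z))
robot.hand_in()
```

```text
1.7755424063116372 1.8288888888888888 47.25
honey_jar 0.19 [0.5571 0.0018 0.055 ]
tin_small 0.61 [ 0.5518 -0.2098  0.03  ]
mug_spare 0.78 [0.7206 0.313  0.05  ]
the job is handed in; nothing more can be done
```

The job is handed in at about 47 s of the 72 s allowed. The last pictures show the end state the task asks for, but no verdict was reported.

**What I did**
- **Spice jar:** I tipped it by pinching it near the top and moving along an arc, then laid it in the chute. On the first release it jumped the gate into the outlet. I picked it up from there and set it down gently at the gate.
- **Salt shaker:** I tipped it the same way and laid it in behind the jar.
- **Release:** I pulled the lock tab aside, pressed the key about 15 mm down, and let it come up again.

**Last checks, in the dispenser's frame**

| Thing | Measured | Limits |
|---|---|---|
| Jar middle | x about -80 to -84 mm, in the outlet | -112 to -52 mm |
| Shaker middle | x about -22 mm, lying at the gate, y near 0 | -42 to -5 mm |
| Lock tab | slid about 20 mm | over 10 mm |
| Key | looks fully up in the pictures, not measured | under 3 mm |

- **Stillness:** two pictures taken about 0.3 s apart showed no movement in the chute.
- **Bystanders:** the tin and mug were found within 10 mm of where they started. The honey jar looks unmoved in the last pictures.

**Checks that failed or disagreed**
- **Honey jar:** the final network report for it was wrong. It had a score of 0.19 and pointed at the chute, so I relied on the picture instead.
- **Shaker position:** the scene camera's network point put the shaker at x = -38 mm, while the top camera's gave -29 mm. I trusted my own reading of the top view, about -22 mm. All three are within the limits.
- **Shaker angle:** the shaker lies about 8 degrees askew, with its base against the gate.

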